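# Pack the dummy-cake boards and clamp the display tray

### The job

Pack every gold board with its dummy cake into the well of the display tray, turned and arranged so that all of them lie flat on its floor side by side. Then put the orange-handled hex key into the tray's clamp screw, turn it clockwise in regrasped quarter turns as far as it goes so that the red bar closes on the boards, and put the key back upright in its wooden stand. Knock nothing over.

Things in the scene. Friction and masses are not known exactly. Their poses are not given: they have to be found in the camera images.
- bigL_cake (a point): gold L-shaped board 6 mm thick, dark chocolate-and-caramel dummy cake. Board: a bar from x = -58.5 to 58.5, y = -18.5 to 18.5 mm, with a foot at x = -58.5 to -21.5 that runs on to y = -58.5 mm (board axes from this point); Rigid dummy cake fixed on it, 28 x 28 x 46 mm, sides along x and y. This point: the cake's centre, 29 mm above the board's underside; z up. May be absent.
- smallL_cake (a point): gold L-shaped board 6 mm thick, green pistachio dummy cake. Board: a bar from x = -58.5 to 18.5, y = -18.5 to 18.5 mm, with an arm at x = -18.5 to 18.5 that runs on to y = -58.5 mm (board axes from this point); Rigid dummy cake fixed on it, 28 x 28 x 46 mm, sides along x and y. This point: the cake's centre, 29 mm above the board's underside; z up. May be absent.
- longbar_cake (a point): gold straight board, 117 mm (its x) by 37 mm (its y), 6 mm thick, cream cheesecake with brown top at its middle; Rigid dummy cake fixed on it, 28 x 28 x 46 mm, sides along x and y. This point: the cake's centre, 29 mm above the board's underside; z up. May be absent.
- shortbar_cake (a point): gold straight board, 77 mm (its x) by 37 mm (its y), 6 mm thick, red strawberry dummy cake at its middle; Rigid dummy cake fixed on it, 28 x 28 x 46 mm, sides along x and y. This point: the cake's centre, 29 mm above the board's underside; z up. May be absent.
- well (a point): middle of the floor of the fixed tray's well, 5 mm above the table; z up. With the clamp open the well is 124 mm in x by 164 mm in y: 3 by 4 cells of 41 mm, which the four boards (4, 3, 3 and 2 cells) just fill. Aluminium walls, 6 mm thick, 9 mm above the floor, on +y, +x and -x; on -y a red clamp bar, 10 mm high, which the screw drives 9 mm towards +y
- socket (a point): middle of the mouth of the hex socket in the steel clamp screw, 30 mm above the table, z up the screw's axis; 130 mm from the well's middle on its -y side. Hexagon 18.6 mm across flats (a flat faces its x), 22 mm deep, turns with the screw. It lies in a fixed blue housing 64 mm square, 34 mm high, with a 36 mm square opening
- screw (a joint): angle of the clamp screw, rad: 0 open, grows clockwise seen from above, end stop (clamp home) at 7.85, five quarter turns. Friction about 0.12 N m. Starts at 0 to 0.5.
- key_grip (a point): centre of the hex key's orange grip, 30 x 30 mm (sides along x and y), 46 mm high; z up the key. Below it a 40 mm square collar 6 mm thick, then a hex shank 17 mm across flats (a flat faces x), 40 mm long, tapering to 14 mm in its last 4 mm; tip 69 mm below this point. The key (0.22 kg) starts upright in its stand; seated in the socket it stays upright by itself
- key_tip (a point): middle of the flat lower end of the key's hex shank
- key: the hex key; origin at its lower tip, z up the shank
- stand_top (a point): middle of the 28 mm square opening in the top of the fixed wooden key stand (64 mm square, 46 mm high, opening right through). The key hangs in it with its collar resting on the top, tip 40 mm below this point.
- biscuit_jar: bystander: closed amber jar, 72 mm across, 130 mm high, origin under its base
- sugar_shaker: bystander: white bottle with steel cap, 48 mm across, 110 mm high, origin under its base
- coffee_cup: bystander: blue mug, 72 mm across, 70 mm high, origin under its base
Not all that is in view belongs to the job. What is shaped like the key but purple is not meant.

How it is judged:
By the outcome, as a careful person would: the job done as asked, in the order asked, and still so for the second after the job is handed in, with the robot touching nothing.
Of bigL, smallL, longbar, shortbar only 3 to 4 are there at a start; the rules pass over those that are not, and their reading is None.
At some moment in a run one of bigL, smallL, longbar, shortbar may be knocked a few centimetres aside while the robot is not near it.
It also fails if it takes over 208 s, if anything falls off the work surface, if the arm or the gripper's body presses on something with over 40 N, if the wrist force passes 120 N, or if a joint passes its speed limit or range.

### The arm

A 7-joint arm with a two-finger parallel gripper is mounted at the origin on the work surface. World frame = base frame: x ahead of the robot, y to its left, z up, the work surface at z = 0. Lengths are in mm, angles in rad, forces in N, time in s.
With the tool pointing down it reaches from about 400 to 875 mm from the base axis. Payload 6.5 kg.
Tool frame: the origin (TCP) lies on the centre line of the jaws, within the pads' length; the fingertips stand manip.tips_ahead ahead of it and the grasp point (between the pads) is the TCP (manip.tips_ahead is the distance from the TCP to the fingertips, in mm); z points along the fingers, y is the line along which they close (so a half turn about z gives the same grasp; the last joint's range is limited). The gripper opens to 88 mm and grips with 3 to 60 N. Pads are 18 mm wide; open, the fingers measure 123 mm over their backs; the gripper's body (75 mm by 187 mm) begins 45 mm behind the grasp point.
Start: joints at [1.199, 0.536, -0.004, 1.538, 0.003, 1.067, -0.071], TCP at [195.683, -619.837, 257.716] pointing down, gripper open.
Joint ranges: [-2.7, 2.7], [-0.37, 2.16], [-1.27, 1.26], [0.24, 2.4], [-1.31, 4.45], [0.19, 1.91], [-2.76, 2.76]. Speed limits (rad/s): [2.39, 2.39, 3.14, 3.14, 3.14, 3.14, 3.14].

### API

Orientations are given as a rotation vector (axis times angle).
In Python, from workcell import manip gives the robot as it stands.
- The arm moves only by the tool jog_arm, never from a script. Its argument "series" is a list of rows, each a list of 7 numbers: the shift along the tool's x, y, z in mm, then the turn, a rotation vector about the tool's x, y, z in rad, then the closure, from 0 (fully open) to 1 (shut). In form: [[dx, dy, dz, ax, ay, az, gripper], ...]. A call has 1 to 8 rows; each row is the pose to reach, as a shift and turn from the pose commanded when the call began, along the tool's axes at that moment; what a row does not reach only later rows make up. A row lasts 1/12 s, in which the tool goes at most 41.7 mm and 7.16 degrees, less where a joint would pass 70% of its speed; a pose out of reach is approached as far as the arm can. A call with a gripper value outside its range is refused whole. The fingers move at their own pace and stop on an object; "newtons" is the grip in N (left out, the last holds). Time passes only in rows, so rows that repeat a pose let the fingers close. It gives the time, the measured TCP pose, the force, the opening and the grip force at its end, in the units of the state.
- manip.observe(): the state, without advancing time (a new reading comes with each control period).
- manip.camera(name): name is "scene" or "side" or "wrist"; returns the picture (384x512x3 uint8, red, green, blue); there is no depth.
- manip.camera_info(name): a dict with "fovy" (degrees; the focal length in pixels is half the picture's height over the tangent of half this angle, whatever the lens; pixels are square), "cx", "cy" (the principal point, pixels), "eye" and "attitude" of the camera in the world; the wrist camera has in their place "T_tool_cam" (4x4, takes a point from camera to tool coordinates, whose origin is the TCP and whose axes are the flange's). Camera axes: x right, y down, z forward; pixel columns grow to the right and rows downward; lengths in mm; the calibration is good to about 2 mm. The wrist camera is an equidistant fisheye: a pixel r from the principal point sees the ray r / f radians off the axis. A picture is of the moment at which its call begins: read the wrist's pose just before it. camera_info takes no time and is no camera call.
- manip.finish_job(): hands the job in; it is judged then, once.
The state is a dict: "time": time; "joint_pos": joint angles; "qvel": joint speeds; "tau": joint torques, N m; "ee_pos": TCP position; "tool_rot": TCP orientation; "wrist_force": force on the tool from outside, world axes, zero at the start; "ft_torque": the same for the moment, N m; "finger_gap": opening from 0.0 (shut) to 1.0 (fully open); "grip_force": force on a finger pad.
Only numpy, scipy, OpenCV 4.12 (cv2) and the standard library are available. Lean on these libraries where they do the work, as an engineer would, in place of code of your own. Each camera call takes 0.05 s, during which the arm holds its last target. There are 200 camera calls.

## Working session

There is one attempt and no reset: what is moved stays moved. The work goes in short steps, Python scripts to look and compute and a tool call to move; the robot and the scene stay as the last step left them, time stands still between calls to the robot, and variables do not carry over. Pictures are saved under pics/ and viewed, at most 14 in all, crops included, and the job is handed in when it is done.

Besides the shell and the picture viewer there is one more tool, called after "Request:" as name(argument=value, ...) on one line, values as JSON. jog_arm: Moves the arm, as the interface text tells. Its arguments: {"type":"object","properties":{"series":{"type":"array"},"newtons":{"type":"number"}},"required":["series"]}

```bash
ls; mkdir -p pics; python3 - <<'E'
from workcell import manip
import cv2,numpy as np
np.set_printoptions(precision=4,suppress=True)
print(manip.observe()); print(manip.tips_ahead)
for n in ("scene","side","wrist"):
    print(n,manip.camera_info(n)); cv2.imwrite(f"pics/{n}0.png",manip.camera(n)[:,:,::-1])
a=cv2.imread("pics/scene0.png");b=cv2.imread("pics/side0.png")
E
```

```text
pics
{'time': 0.0, 'joint_pos': array([ 1.1988,  0.5372, -0.0044,  1.5388,  0.0026,  1.0673, -0.0712]), 'qvel': array([ 0.0017,  0.0005,  0.0006,  0.0001,  0.0001, -0.0014, -0.0001]), 'tau': array([ -0.0004, -57.0999,   0.9901, -25.1611,  -0.0563,   0.018 ,
         0.0001]), 'ee_pos': array([ 195.4929, -619.299 ,  256.8531]), 'tool_rot': array([-3.1033, -0.4783,  0.0006]), 'wrist_force': array([ 0.5821, -0.1436,  0.962 ]), 'ft_torque': array([ 0.0256, -0.0071,  0.0243]), 'grip_force': 0.0, 'finger_gap': 1.0012223412954744}
19.0
scene {'fovy': 44.055817385084616, 'cx': 254.4598801679902, 'cy': 190.2087775010773, 'eye': array([1766.3418, -465.9522,  981.3438]), 'attitude': array([-1.8746, -1.2506,  0.6722])}
side {'fovy': 55.05880032897845, 'cx': 250.1754472247002, 'cy': 196.43513333274439, 'eye': array([ 284.6437, 1011.7792,  950.2725]), 'attitude': array([-0.3401,  2.735 , -1.2787])}
wrist {'fovy': 65.70646984690485, 'cx': 251.45451202768433, 'cy': 195.461150332065, 'T_tool_cam': array([[   0.0006,   -0.9626,   -0.2708,   69.2375],
       [   1.    ,    0.0006,    0.    ,   -0.1732],
       [   0.0001,   -0.2708,    0.9626, -126.2032],
       [   0.    ,    0.    ,    0.    ,    1.    ]])}
```

View pics/scene0.png

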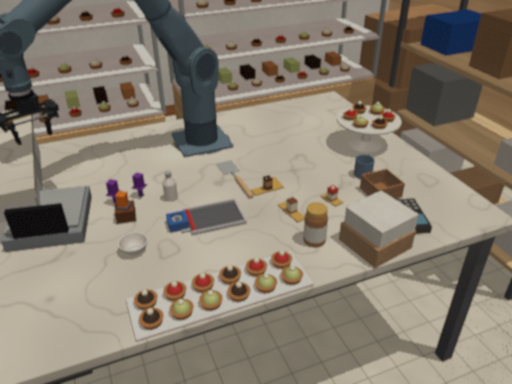

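View pics/side0.png

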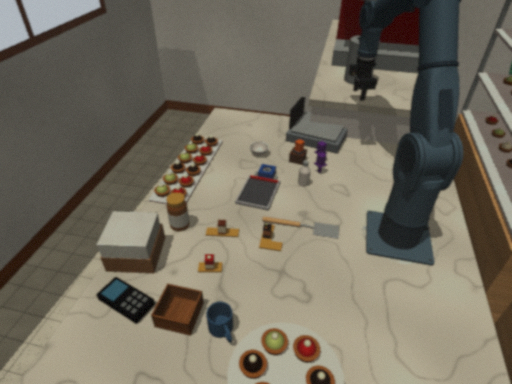

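The scene view shows the tray at (215,215) with its blue housing at (178,220). The key is at (124,200), bigL (268,184), longbar (291,208) and shortbar (332,195). Two purple decoys stand near the key, and a spatula lies beside bigL. I see no pistachio cake.

```bash
cat > h.py <<'E'
from workcell import manip
import cv2,numpy as np
from scipy.spatial.transform import Rotation as R
np.set_printoptions(precision=2,suppress=True)
def f_of(ci): return 192/np.tan(np.radians(ci["fovy"])/2)
class Cam:
    def __init__(s,name):
        s.n=name; s.ci=manip.camera_info(name); s.f=f_of(s.ci)
        if name=="wrist":
            o=manip.observe(); T=s.ci["T_tool_cam"]; Rt=R.from_rotvec(o["tool_rot"]).as_matrix()
            s.R=Rt@T[:3,:3]; s.eye=o["ee_pos"]+Rt@T[:3,3]
        else: s.R=R.from_rotvec(s.ci["attitude"]).as_matrix(); s.eye=s.ci["eye"]
        s.im=manip.camera(name)[:,:,::-1].copy(); s.hsv=cv2.cvtColor(s.im,cv2.COLOR_BGR2HSV)
    def rays(s,uv):
        d=(np.atleast_2d(uv).astype(float)-[s.ci["cx"],s.ci["cy"]])/s.f
        if s.n=="wrist":
            r=np.linalg.norm(d,axis=1,keepdims=True); d=d*np.sinc(r/np.pi); d=np.c_[d,np.cos(r)]
        else: d=np.c_[d,np.ones(len(d))]
        return d@s.R.T
    def on(s,uv,z):
        d=s.rays(uv); return s.eye+d*((z-s.eye[2])/d[:,2:])
    def pix(s,p):
        c=(np.atleast_2d(p)-s.eye)@s.R; xy=c[:,:2]
        if s.n=="wrist":
            n=np.linalg.norm(xy,axis=1,keepdims=True); q=xy/np.maximum(n,1e-9)*np.arctan2(n,c[:,2:])
        else: q=xy/c[:,2:]
        return q*s.f+[s.ci["cx"],s.ci["cy"]]
    def mask(s,lo,hi,box=None):
        m=cv2.inRange(s.hsv,np.array(lo),np.array(hi))
        if box is not None:
            k=np.zeros_like(m); x0,y0,x1,y1=box; k[y0:y1,x0:x1]=255; m&=k
        return m
def blobs(m,amin=15):
    n,l,st,c=cv2.connectedComponentsWithStats(m)
    return [(c[i],st[i]) for i in range(1,n) if st[i,4]>=amin],l
def move(p,yaw):
    "shift in tool axes and turn about tool z to reach TCP p, tool down with world heading of tool x = yaw"
    o=manip.observe(); Rt=R.from_rotvec(o["tool_rot"])
    d=Rt.inv().apply(np.array(p)-o["ee_pos"])
    Rd=R.from_matrix(np.array([[np.cos(yaw),np.sin(yaw),0],[np.sin(yaw),-np.cos(yaw),0],[0,0,-1]]))
    return d,(Rt.inv()*Rd).as_rotvec()
def yaw(): 
    x=R.from_rotvec(manip.observe()["tool_rot"]).apply([1,0,0]); return np.arctan2(x[1],x[0])
E
python3 - <<'E'
from h import *
s=Cam("scene");d=Cam("side")
def tri(a,b):
    A=s.rays(a)[0];B=d.rays(b)[0]
    t=np.linalg.lstsq(np.c_[A,-B],d.eye-s.eye,rcond=None)[0]
    p,q=s.eye+A*t[0],d.eye+B*t[1]; return (p+q)/2,np.linalg.norm(p-q)
print("yaw",yaw())
for n,a,b in [("base",(201,139),(400,236)),("bigtop",(268,178),(268,226)),("longtop",(291,199),(222,222)),("shorttop",(333,187),(209,257)),("key",(124,196),(299,144)),("house",(178,215),(267,170)),("jar lid",(317,210),(177,199)),("cup",(364,160),(220,308)),("shaker",(169,175),(305,167)),("pur1",(139,176),(321,147))]:
    print(n,*tri(a,b))
print("tray floor", s.on([(189,213),(236,203),(246,222),(198,231)],10))
print("spatula",s.on([(228,168),(237,177),(252,193)],5))
for lo,hi,nm in [((12,130,110),(28,255,255),"gold"),((105,120,60),(125,255,255),"blue"),((4,180,120),(12,255,255),"orange"),((172,150,60),(180,255,255),"red")]:
    print(nm,[(b[0].round(1),b[1][:5]) for b in blobs(s.mask(lo,hi,(90,140,350,240)),8)[0]])
    print(" side",[(b[0].round(1),b[1][:5]) for b in blobs(d.mask(lo,hi,(190,130,345,280)),8)[0]])
cv2.imwrite("pics/zs.png",cv2.resize(s.im[150:240,90:350],None,fx=3,fy=3,interpolation=cv2.INTER_CUBIC))
E
```

```text
yaw 0.3058878330514473
base [-7.82 -0.16  8.04] 0.12708361237757415
bigtop [448.87 113.17  52.28] 6.170229059698031
longtop [606.68 131.73  54.81] 1.1567488736287093
shorttop [598.88 296.27  55.76] 1.4463429108687202
key [ 415.83 -387.96   88.42] 1.9190869312482484
house [ 523.34 -236.71   37.43] 4.300367523070268
jar lid [770.09 132.38 123.54] 7.869970644573202
cup [506.32 477.    73.13] 7.371277173788552
shaker [ 364.28 -220.12   93.8 ] 7.741736349255803
pur1 [ 325.34 -327.25  110.85] 30.222421505513115
tray floor [[ 487.94 -193.62   10.  ]
 [ 496.32  -26.47   10.  ]
 [ 609.59  -33.43   10.  ]
 [ 592.6  -193.16   10.  ]]
spatula [[258.42  28.54   5.  ]
 [333.31  38.13   5.  ]
 [454.73  50.52   5.  ]]
gold [(array([274.5, 183.9]), array([267, 178,  15,  12,  89], dtype=int32)), (array([259. , 190.5]), array([252, 188,  18,   6,  63], dtype=int32)), (array([121.5, 198.5]), array([117, 192,  10,  14, 120], dtype=int32)), (array([323.9, 196.2]), array([322, 195,   4,   4,  11], dtype=int32)), (array([335.4, 201.6]), array([330, 199,  11,   6,  42], dtype=int32)), (array([283. , 205.8])
[... 264 characters left out ...]
int32)), (array([287.7, 222.3]), array([284, 221,   9,   3,  14], dtype=int32)), (array([272.3, 227.7]), array([272, 225,   2,   7,  10], dtype=int32)), (array([221.6, 231.9]), array([206, 228,  32,   8, 164], dtype=int32)), (array([269.9, 244. ]), array([260, 237,  22,  13, 185], dtype=int32)), (array([209.3, 267.7]), array([198, 262,  24,  10, 126], dtype=int32))]
blue [(array([177.3, 221.6]), array([167, 212,  21,  19, 220], dtype=int32))]
 side [(array([266.4, 171.1]), array([259, 165,  16,  11,  75], dtype=int32))]
orange [(array([120.9, 200.6]), array([116, 196,  10,  10,  50], dtype=int32))]
 side [(array([299.1, 141.4]), array([296, 140,   7,   4,  23], dtype=int32))]
red []
 side []
```

View pics/zs.png

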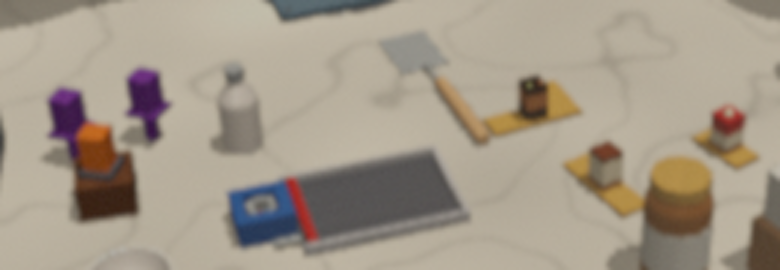

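The zoomed crop confirms three boards: bigL, longbar and shortbar. The clamp screw is at the tray's left end, and the key is in the brown stand in front of the left purple decoy. Next I'll look from above.

```bash
python3 - <<'E'
from h import *
print(move([500,-180,300],1.57-0.35)); print(move([540,150,300],1.57))
E
```

```text
(array([ 422.65, -327.56,  -42.45]), array([-0.  , -0.  , -0.91]))
(array([ 560.17, -630.2 ,  -42.22]), array([-0.  , -0.  , -1.26]))
```

Request:
jog_arm(series=[[423, -328, -42, 0, 0, -0.91, 0], [423, -328, -42, 0, 0, -0.91, 0], [423, -328, -42, 0, 0, -0.91, 0], [423, -328, -42, 0, 0, -0.91, 0], [423, -328, -42, 0, 0, -0.91, 0], [423, -328, -42, 0, 0, -0.91, 0], [423, -328, -42, 0, 0, -0.91, 0], [423, -328, -42, 0, 0, -0.91, 0]])

```text
time: 0.92
ee_pos: [385.4, -344.9, 284.1]
tool_rot: [2.573, 1.802, -0.0]
wrist_force: [0.7, -0.6, 0.3]
finger_gap: 1.0
grip_force: 0.0
```

```bash
python3 - <<'E'
from h import *
o=manip.observe();print(o["time"],o["ee_pos"],yaw())
print(move([500,-180,300],1.57-0.35))
E
```

```text
0.9167 [ 385.44 -344.85  284.12] 1.2220918917346912
(array([194.07,  51.34, -15.94]), array([0., 0., 0.]))
```

Request:
jog_arm(series=[[194, 51, -16, 0, 0, 0, 0], [194, 51, -16, 0, 0, 0, 0], [194, 51, -16, 0, 0, 0, 0], [194, 51, -16, 0, 0, 0, 0], [194, 51, -16, 0, 0, 0, 0], [194, 51, -16, 0, 0, 0, 0], [194, 51, -16, 0, 0, 0, 0]])

```text
time: 1.5
ee_pos: [501.1, -180.3, 299.9]
tool_rot: [-2.575, -1.8, -0.001]
wrist_force: [0.3, -2.3, -0.4]
finger_gap: 1.001
grip_force: 0.0
```

```bash
python3 - <<'E'
from h import *
c=Cam("wrist");np.save("w1.npy",c.im);cv2.imwrite("pics/w1.png",cv2.resize(c.im,None,fx=1.5,fy=1.5))
print(manip.observe()["ee_pos"],yaw(),c.eye,c.R)
for lo,hi,nm in [((105,120,60),(125,255,255),"blue"),((4,180,100),(12,255,255),"orange"),((170,140,60),(180,255,255),"red")]:
    for (b,st) in blobs(c.mask(lo,hi),60)[0]: print(nm,b,st,c.on([b],34 if nm=="blue" else 92 if nm=="orange" else 15))
print(move([540,150,300],1.57))
E
```

```text
[ 499.93 -182.34  299.61] 1.2169843923564558 [ 524.5  -114.96  426.16] [[ 0.94 -0.33 -0.09]
 [-0.34 -0.9  -0.25]
 [ 0.    0.27 -0.96]]
blue [288.04 195.87] [ 258  175   55   48 1020] [[ 534.06 -236.16   34.  ]]
red [437.02  41.68] [427  29  24  27 275] [[844.42 -87.77  15.  ]]
red [461.7  140.56] [453 128  20  26 260] [[ 844.73 -254.01   15.  ]]
red [468.14 186.15] [459 174  20  26 234] [[ 845.45 -336.91   15.  ]]
(array([325.64, -77.56,  -0.52]), array([-0.  ,  0.  , -0.35]))
```

View pics/w1.png

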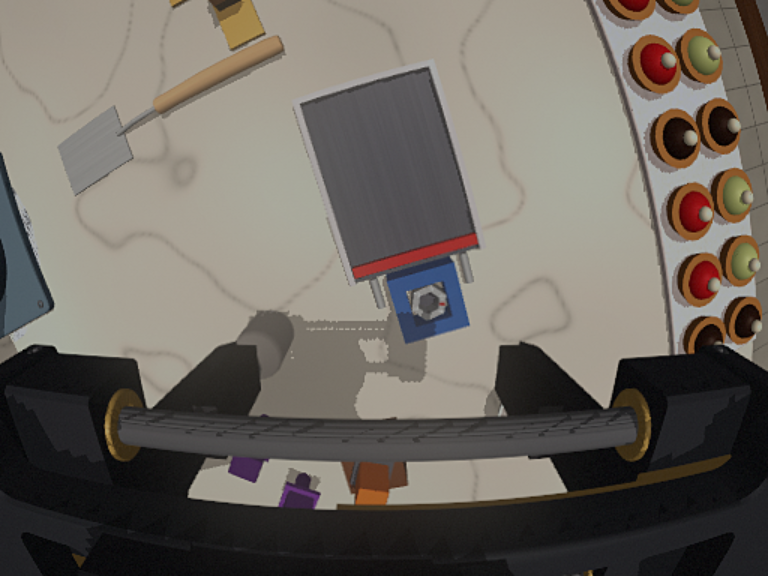

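The wrist view shows the tray floor with corners about (302,103), (430,66), (474,234) and (352,267), the red bar, and the blue housing with the screw at (430,302). The key top is at about (370,490), partly hidden by the gripper. All pixels are at 1.5x scale.

Request:
jog_arm(series=[[326, -78, 0, 0, 0, -0.35, 0], [326, -78, 0, 0, 0, -0.35, 0], [326, -78, 0, 0, 0, -0.35, 0], [326, -78, 0, 0, 0, -0.35, 0], [326, -78, 0, 0, 0, -0.35, 0], [326, -78, 0, 0, 0, -0.35, 0], [326, -78, 0, 0, 0, -0.35, 0], [326, -78, 0, 0, 0, -0.35, 0]])

```text
time: 2.22
ee_pos: [540.3, 147.7, 299.5]
tool_rot: [2.231, 2.211, -0.002]
wrist_force: [0.6, -0.7, 0.0]
finger_gap: 0.997
grip_force: 0.0
```

Request:
jog_arm(series=[[0, 0, 0, 0, 0, 0, 0], [0, 0, 0, 0, 0, 0, 0], [0, 0, 0, 0, 0, 0, 0]])

```text
time: 2.47
ee_pos: [540.2, 146.1, 299.3]
tool_rot: [2.229, 2.213, -0.003]
wrist_force: [-1.5, 0.1, -0.2]
finger_gap: 0.997
grip_force: 0.0
```

```bash
python3 - <<'E'
from h import *
c=Cam("wrist");np.save("w2.npy",c.im);cv2.imwrite("pics/w2.png",cv2.resize(c.im,None,fx=1.5,fy=1.5))
print(manip.observe()["time"],manip.observe()["ee_pos"],yaw(),c.eye)
np.savez("w2c.npz",eye=c.eye,R=c.R)
bl,l=blobs(c.mask((14,110,90),(30,255,255)),150)
for i,(b,st) in enumerate(bl):
    print("gold",b,st,c.on([b],6))
# tray in first image
w=c; w.im=np.load("w1.npy"); w.hsv=cv2.cvtColor(w.im,cv2.COLOR_BGR2HSV)
w.eye=np.array([524.5,-114.96,426.16])
yw=1.217
Rt=np.array([[np.cos(yw),np.sin(yw),0],[np.sin(yw),-np.cos(yw),0],[0,0,-1]]); w.R=Rt@w.ci["T_tool_cam"][:3,:3]
cnt=max(cv2.findContours(w.mask((0,0,40),(180,60,125),(195,38,325,185)),cv2.RETR_EXTERNAL,cv2.CHAIN_APPROX_NONE)[0],key=cv2.contourArea)
P=w.on(cnt[:,0],5)[:,:2].astype(np.float32); print("floor",cv2.minAreaRect(P))
m=w.mask((175,120,60),(180,255,255),(225,145,330,195))|w.mask((0,150,60),(6,255,255),(225,145,330,195))
q=np.argwhere(m)[:,::-1]; print("bar",cv2.minAreaRect(w.on(q,15)[:,:2].astype(np.float32)))
m=w.mask((105,120,60),(125,255,255),(250,160,325,235)); q=np.argwhere(m)[:,::-1]
print("house",cv2.minAreaRect(w.on(q,34)[:,:2].astype(np.float32)))
print("socket",w.on([(430/1.5,302/1.5)],30))
cv2.imwrite("pics/sock.png",cv2.resize(w.im[165:240,240:330],None,fx=6,fy=6,interpolation=cv2.INTER_CUBIC))
E
```

```text
2.5167 [540.32 145.5  299.34] 1.5620970508480883 [540.46 215.95 425.36]
gold [290.69  61.33] [265  42  58  35 769] [[595.32 290.92   6.  ]]
gold [182.92 174.46] [ 150  145   58   78 1964] [[439.17 129.88   6.  ]]
gold [297.8  170.31] [ 259  152   81   39 1472] [[606.66 134.58   6.  ]]
gold [443.52 192.08] [ 424  168   40   49 1482] [[866.61 101.04   6.  ]]
floor ((536.317138671875, -114.4644546508789), (166.83419799804688, 126.50625610351562), 86.26240539550781)
bar ((530.531005859375, -200.38784790039062), (11.636226654052734, 120.60582733154297), 86.55868530273438)
house ((527.8011474609375, -241.33438110351562), (66.94200134277344, 62.5474967956543), 86.33454132080078)
socket [[ 529.24 -244.54   30.  ]]
```

View pics/w2.png

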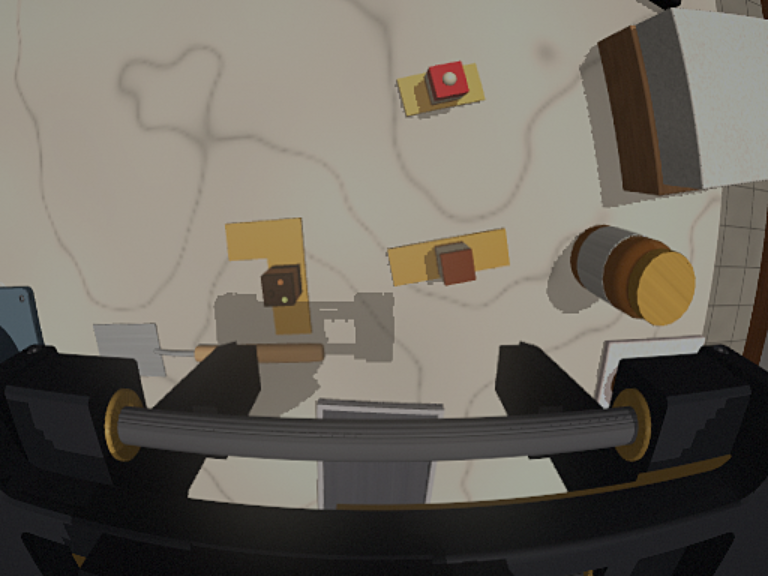

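The second wrist view shows bigL with its cake at (282,286), bar running down and foot to the upper left. Longbar's cake is at (455,264) and shortbar's at (448,80). The spatula handle ends just below bigL.

```bash
cat >> h.py <<'E'
def rect(c,box,z=6,lo=(14,90,60),hi=(30,255,255)):
    q=np.argwhere(c.mask(lo,hi,box))[:,::-1]
    n,l,st,_=cv2.connectedComponentsWithStats(cv2.morphologyEx(c.mask(lo,hi,box),cv2.MORPH_OPEN,np.ones((3,3))))
    q=np.argwhere(np.isin(l,[i for i in range(1,n) if st[i,4]>60]))[:,::-1]
    (x,y),(w,h),a=cv2.minAreaRect(c.on(q,z)[:,:2].astype(np.float32))
    if w<h: w,h,a=h,w,a-90
    return np.array([x,y,w,h,(a+90)%180-90])   # angle of long side, deg
E
python3 - <<'E'
from h import *
c=Cam("wrist"); c.im=np.load("w2.npy"); c.hsv=cv2.cvtColor(c.im,cv2.COLOR_BGR2HSV)
z=np.load("w2c.npz"); c.eye=z["eye"];c.R=z["R"]
for n,b in [("bigL",(140,138,213,226)),("long",(250,145,345,200)),("short",(255,35,330,85))]: print(n,rect(c,b))
print("tops",c.on(np.array([(281,272),(455,252),(448,73)])/1.5,52))
print([manip.observe()["ee_pos"] for i in range(2)], yaw())
E
```

```text
bigL [431.14 112.65 117.11  77.25 -87.26]
long [609.33 133.61 117.    37.82  10.57]
short [599.69 294.47  76.97  37.05  14.05]
tops [[455.68 130.03  52.  ]
 [606.56 146.57  52.  ]
 [599.55 299.74  52.  ]]
[array([540.35, 145.49, 299.45]), array([540.35, 145.49, 299.45])] 1.5616992710083741
```

```bash
python3 - <<'E'
from h import *
print(move([535,-200,230],1.505))
E
```

```text
(array([-345.41,   -2.17,   70.02]), array([-0.  ,  0.  ,  0.06]))
```

Request:
jog_arm(series=[[-345, -2, 70, 0, 0, 0.06, 0], [-345, -2, 70, 0, 0, 0.06, 0], [-345, -2, 70, 0, 0, 0.06, 0], [-345, -2, 70, 0, 0, 0.06, 0], [-345, -2, 70, 0, 0, 0.06, 0], [-345, -2, 70, 0, 0, 0.06, 0], [-345, -2, 70, 0, 0, 0.06, 0], [-345, -2, 70, 0, 0, 0.06, 0]])

```text
time: 3.23
ee_pos: [535.0, -182.5, 233.3]
tool_rot: [2.296, 2.143, -0.001]
wrist_force: [0.8, -0.9, -0.6]
finger_gap: 1.001
grip_force: 0.0
```

Request:
jog_arm(series=[[-10, 0, 0, 0, 0, 0, 0], [-10, 0, 0, 0, 0, 0, 0], [-10, 0, 0, 0, 0, 0, 0], [-10, 0, 0, 0, 0, 0, 0], [-10, 0, 0, 0, 0, 0, 0], [-10, 0, 0, 0, 0, 0, 0]])

```text
time: 3.73
ee_pos: [536.1, -186.7, 233.9]
tool_rot: [2.29, 2.151, 0.001]
wrist_force: [-0.3, 0.5, -0.3]
finger_gap: 0.999
grip_force: 0.0
```

```bash
cat >> h.py <<'E'
def tray(c):
    m=cv2.morphologyEx(c.mask((0,0,40),(180,60,125)),cv2.MORPH_OPEN,np.ones((5,5))); m[230:]=0
    cnt=max(cv2.findContours(m,cv2.RETR_EXTERNAL,cv2.CHAIN_APPROX_NONE)[0],key=cv2.contourArea)
    print("floor",cv2.minAreaRect(c.on(cnt[:,0],5)[:,:2].astype(np.float32)),"px",cv2.boundingRect(cnt))
    q=np.argwhere(cv2.morphologyEx(c.mask((105,120,40),(125,255,255)),cv2.MORPH_OPEN,np.ones((3,3))))[:,::-1]
    print("house",cv2.minAreaRect(c.on(q,34)[:,:2].astype(np.float32)))
    m=c.mask((175,120,60),(180,255,255))|c.mask((0,190,60),(4,255,255)); m=cv2.morphologyEx(m,cv2.MORPH_OPEN,np.ones((3,3)))
    bl,l=blobs(m,60)
    for i,(b,st) in enumerate(bl): print("red",st)
E
python3 - <<'E'
from h import *
c=Cam("wrist"); print(manip.observe()["ee_pos"],yaw(),c.eye)
tray(c)
cv2.imwrite("pics/w3.png",cv2.resize(c.im,None,fx=1.5,fy=1.5)); np.save("w3.npy",c.im); np.savez("w3c.npz",eye=c.eye,R=c.R)
E
```

```text
[ 536.1  -186.88  233.83] 1.5078071863457705 [ 540.03 -117.17  360.1 ]
floor ((536.1907958984375, -113.0788345336914), (165.44459533691406, 126.61357116699219), 86.47591400146484) px (195, 43, 107, 137)
house ((524.8964233398438, -241.31240844726562), (58.02067184448242, 55.37937545776367), 86.4554443359375)
red [455  23  25  30 487]
red [459  80  24  32 522]
red [453 195  23  30 466]
```

View pics/w3.png

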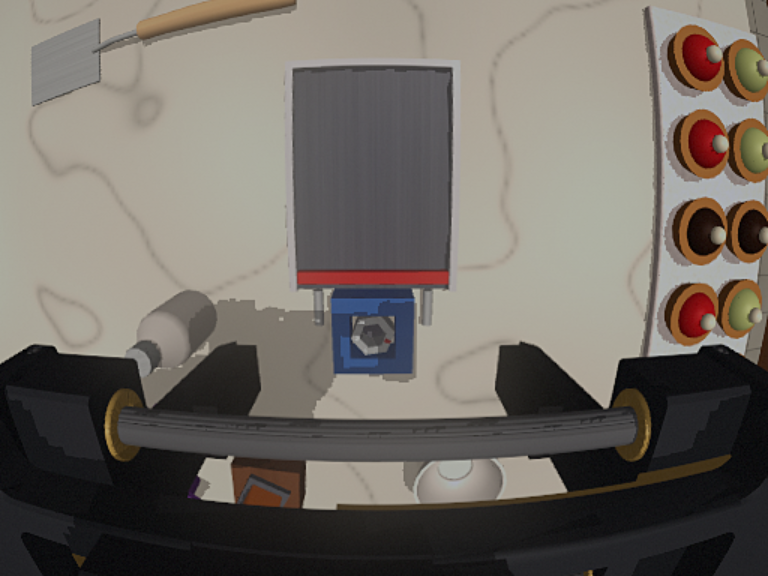

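The view shows the well square-on at (295–450, 68–270) with the socket at (373,335). The shaker is at (175,330) and the key stand at (268,485). Next is the bigL pick.

```bash
python3 - <<'E'
from h import *
print(move([451,114,110],1.618))
E
```

```text
(array([ 294.91, -103.92,  123.81]), array([ 0.  , -0.  , -0.11]))
```

Request:
jog_arm(series=[[295, -104, 124, 0, 0, -0.11, 0.3], [295, -104, 124, 0, 0, -0.11, 0.3], [295, -104, 124, 0, 0, -0.11, 0.3], [295, -104, 124, 0, 0, -0.11, 0.3], [295, -104, 124, 0, 0, -0.11, 0.3], [295, -104, 124, 0, 0, -0.11, 0.3], [295, -104, 124, 0, 0, -0.11, 0.3], [295, -104, 124, 0, 0, -0.11, 0.3]])

```text
time: 4.45
ee_pos: [451.2, 112.3, 110.3]
tool_rot: [2.17, 2.271, 0.001]
wrist_force: [0.8, 0.7, 0.1]
finger_gap: 0.698
grip_force: 0.0
```

Request:
jog_arm(series=[[5, -2, 2, 0, 0, 0, 0.3], [5, -2, 2, 0, 0, 0, 0.3], [5, -2, 2, 0, 0, 0, 0.3], [5, -2, 2, 0, 0, 0, 0.3], [5, -2, 2, 0, 0, 0, 0.3], [5, -2, 2, 0, 0, 0, 0.3]])

```text
time: 4.95
ee_pos: [450.6, 113.7, 109.1]
tool_rot: [2.173, 2.267, 0.001]
wrist_force: [-0.8, 0.9, 0.1]
finger_gap: 0.7
grip_force: 0.0
```

```bash
python3 - <<'E'
from h import *
c=Cam("wrist"); print(manip.observe()["ee_pos"],yaw(),c.eye)
b=c.pix([431,113,6])[0].astype(int); print(b)
cv2.imwrite("pics/w4.png",c.im)
m=c.mask((14,90,60),(30,255,255)); m[235:]=0
print([(x[0],x[1]) for x in blobs(m,60)[0]])
print(rect(c,(max(0,b[0]-120),0,b[0]+110,235)))
print(move([451,114,32],1.618))
E
```

```text
[450.41 113.86 108.98] 1.613375605113895 [447.13 183.28 235.24]
[227 201]
[(array([417.65,  17.89]), array([ 389,    0,   77,   32, 1089], dtype=int32)), (array([231.08, 160.44]), array([ 177,  129,   99,  106, 5687], dtype=int32)), (array([408.71, 185.95]), array([ 369,  161,  106,   55, 2639], dtype=int32))]
[428.97 142.93  76.58  55.93   2.4 ]
(array([ 0.14,  0.54, 76.98]), array([ 0.,  0., -0.]))
```

View pics/w4.png

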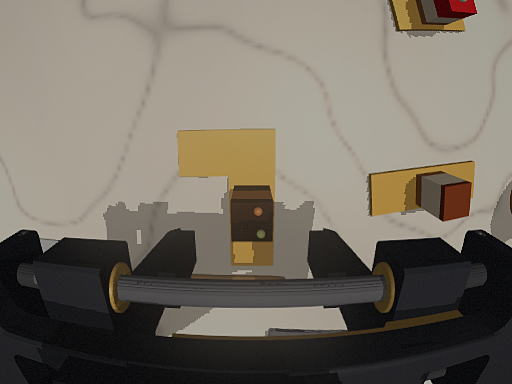

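BigL's cake is at (252,212), centred between the fingers, so I'll descend and grip.

Request:
jog_arm(series=[[0, 0, 38, 0, 0, 0, 0.3], [0, 0, 77, 0, 0, 0, 0.3], [0, 0, 77, 0, 0, 0, 0.3], [0, 0, 77, 0, 0, 0, 0.3], [0, 0, 77, 0, 0, 0, 0.9], [0, 0, 77, 0, 0, 0, 0.9], [0, 0, 77, 0, 0, 0, 0.9], [0, 0, 77, 0, 0, 0, 0.9]], newtons=25)

```text
time: 5.67
ee_pos: [450.9, 115.2, 33.3]
tool_rot: [2.17, 2.269, 0.004]
wrist_force: [0.3, -0.1, -0.3]
finger_gap: 0.422
grip_force: 0.0
```

Request:
jog_arm(series=[[0, 0, 0, 0, 0, 0, 0.9], [0, 0, 0, 0, 0, 0, 0.9], [0, 0, 0, 0, 0, 0, 0.9]])

```text
time: 5.92
ee_pos: [450.4, 115.1, 32.6]
tool_rot: [2.17, 2.27, 0.002]
wrist_force: [-1.1, -1.2, 9.1]
finger_gap: 0.313
grip_force: 25.0
```

```bash
python3 - <<'E'
from h import *
o=manip.observe(); print(o["ee_pos"],yaw(),o["finger_gap"]*88)
print(move([540.2,-51,100],1.618+np.radians(87.26-3.6)))
E
```

```text
[450.42 115.14  32.56] 1.615688453640437 27.584057619454388
(array([-170.01,   82.33,  -67.29]), array([ 0.  ,  0.  , -1.46]))
```

Request:
jog_arm(series=[[0, 0, -35, 0, 0, 0, 0.9], [0, 0, -67, 0, 0, 0, 0.9], [-50, 20, -67, 0, 0, -0.12, 0.9], [-170, 82, -67, 0, 0, -1.46, 0.9], [-170, 82, -67, 0, 0, -1.46, 0.9], [-170, 82, -67, 0, 0, -1.46, 0.9], [-170, 82, -67, 0, 0, -1.46, 0.9], [-170, 82, -67, 0, 0, -1.46, 0.9]])

```text
time: 6.58
ee_pos: [541.7, -58.9, 98.5]
tool_rot: [1.219, 2.892, -0.005]
wrist_force: [-0.8, -0.0, -2.0]
finger_gap: 0.313
grip_force: 25.0
```

```bash
python3 - <<'E'
from h import *
o=manip.observe(); print(o["ee_pos"],yaw(),o["finger_gap"]*88)
print(move([539.2,-52,90],1.618+np.radians(87.26-3.6)))
E
```

```text
[541.7  -58.9   98.49] 2.343805663344752 27.52597796216555
(array([6.71, 3.04, 8.46]), array([-0.  ,  0.  , -0.73]))
```

Request:
jog_arm(series=[[7, 3, 8, 0, 0, -0.73, 0.9], [7, 3, 8, 0, 0, -0.73, 0.9], [7, 3, 8, 0, 0, -0.73, 0.9], [7, 3, 8, 0, 0, -0.73, 0.9], [7, 3, 8, 0, 0, -0.73, 0.9], [7, 3, 8, 0, 0, -0.73, 0.9], [7, 3, 8, 0, 0, -0.73, 0.9], [7, 3, 8, 0, 0, -0.73, 0.9]])

```text
time: 7.25
ee_pos: [536.3, -44.1, 90.5]
tool_rot: [-0.106, -3.139, -0.0]
wrist_force: [0.3, 0.5, -1.9]
finger_gap: 0.315
grip_force: 25.0
```

Request:
jog_arm(series=[[0, 0, 0, 0, 0, 0, 0.9], [0, 0, 0, 0, 0, 0, 0.9], [0, 0, 0, 0, 0, 0, 0.9], [0, 0, 0, 0, 0, 0, 0.9]])

```text
time: 7.58
ee_pos: [536.6, -43.9, 90.7]
tool_rot: [0.102, 3.14, -0.0]
wrist_force: [-0.0, 0.2, -2.0]
finger_gap: 0.318
grip_force: 25.0
```

```bash
python3 - <<'E'
from h import *
o=manip.observe(); print(o["ee_pos"],yaw(),o["finger_gap"]*88)
c=Cam("wrist"); cv2.imwrite("pics/w5.png",c.im)
print(move([539.2,-52,37.5],1.618+np.radians(87.26-3.6)))
E
```

```text
[536.61 -43.9   90.75] 3.076638921604535 27.9655567433038
(array([-3.16, -7.92, 53.22]), array([-0.,  0., -0.]))
```

View pics/w5.png

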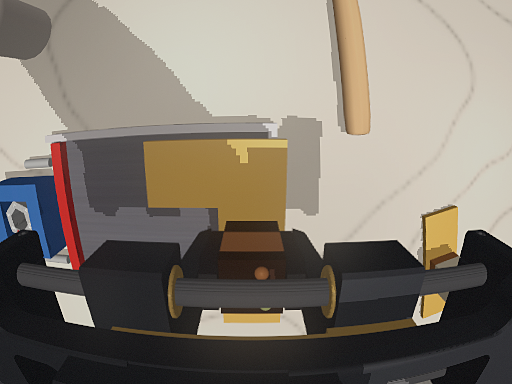

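BigL is held the right way round, with its foot towards the clamp (145–218, 142–208) and the bar on the +y side. I'll check the in-hand offset from its edges.

```bash
python3 - <<'E'
from h import *
c=Cam("wrist"); z=manip.observe()["ee_pos"][2]-32.56+6
e=c.on([(150,142),(286,140),(145,147),(147,205),(288,150),(286,215),(160,208),(210,208)],z)[:,:2]
u=np.array([np.cos(-.063),np.sin(-.063)]);v=np.array([-u[1],u[0]])
t=manip.observe()["ee_pos"][:2]
print("rel to TCP in well axes (expect -58.5 x; y -58.5, +18.5; inner foot x -21.5)\n",np.c_[(e-t)@u,(e-t)@v])
E
```

```text
rel to TCP in well axes (expect -58.5 x; y -58.5, +18.5; inner foot x -21.5)
 [[-56.69 -53.99]
 [-56.66  17.94]
 [-54.11 -57.04]
 [-21.49 -58.64]
 [-51.45  19.08]
 [-15.87  19.01]
 [-19.78 -50.97]
 [-19.94 -22.45]]
```

Request:
jog_arm(series=[[-2.6, -8.2, 0, 0, 0, 0, 0.9], [-2.6, -8.2, 20, 0, 0, 0, 0.9], [-2.6, -8.2, 35, 0, 0, 0, 0.9], [-2.6, -8.2, 42, 0, 0, 0, 0.9], [-2.6, -8.2, 42, 0, 0, 0, 0.9], [-2.6, -8.2, 42, 0, 0, 0, 0.9], [-2.6, -8.2, 42, 0, 0, 0, 0.9], [-2.6, -8.2, 42, 0, 0, 0, 0.9]])

```text
time: 8.35
ee_pos: [539.1, -52.1, 49.3]
tool_rot: [0.101, 3.139, 0.0]
wrist_force: [-0.7, 0.2, -1.7]
finger_gap: 0.316
grip_force: 25.0
```

```bash
python3 - <<'E'
from h import *
print(manip.observe()["ee_pos"]); print(move([538.6,-52.3,37.5],1.618+np.radians(87.26-3.6)))
E
```

```text
[539.11 -52.11  49.3 ]
(array([ 0.5 , -0.23, 11.8 ]), array([ 0.,  0., -0.]))
```

Seat it, release, and rise straight up.

Request:
jog_arm(series=[[0, 0, 6, 0, 0, 0, 0.9], [0, 0, 11, 0, 0, 0, 0.9], [0, 0, 11, 0, 0, 0, 0.9], [0, 0, 11, 0, 0, 0, 0.9], [0, 0, 11, 0, 0, 0, 0.9]])

```text
time: 8.77
ee_pos: [538.5, -52.3, 37.4]
tool_rot: [-0.101, -3.14, 0.0]
wrist_force: [-0.0, 0.4, -1.1]
finger_gap: 0.321
grip_force: 25.0
```

Request:
jog_arm(series=[[0, 0, 1.5, 0, 0, 0, 0.9], [0, 0, 1.5, 0, 0, 0, 0.9], [0, 0, 1.5, 0, 0, 0, 0.9]])

```text
time: 9.02
ee_pos: [538.5, -52.3, 37.3]
tool_rot: [-0.101, -3.14, 0.002]
wrist_force: [-6.7, -0.7, 14.7]
finger_gap: 0.317
grip_force: 25.0
```

Request:
jog_arm(series=[[0, 0, -1, 0, 0, 0, 0.5], [0, 0, -1, 0, 0, 0, 0.5], [0, 0, -1, 0, 0, 0, 0.5], [0, 0, -1, 0, 0, 0, 0.5], [0, 0, -30, 0, 0, 0, 0.5], [0, 0, -70, 0, 0, 0, 0.5], [0, 0, -110, 0, 0, 0, 0.5], [0, 0, -110, 0, 0, 0, 0.5]])

```text
time: 9.68
ee_pos: [542.5, -51.4, 152.4]
tool_rot: [0.1, 3.13, 0.0]
wrist_force: [1.8, 0.7, 0.0]
finger_gap: 0.502
grip_force: 0.0
```

```bash
python3 - <<'E'
from h import *
o=manip.observe();print(o["ee_pos"],o["time"])
c=Cam("wrist");cv2.imwrite("pics/w6.png",c.im)
# longbar: hover 609.3,133.6 tool y along board y?
for y in (10.57,100.57): print(move([609,134,110],np.radians(y)))
E
```

```text
[542.5  -51.39 152.44] 9.6833
(array([-55.44, 190.07,  39.97]), array([0.01, 0.  , 2.89]))
(array([-55.44, 190.07,  39.97]), array([0.  , 0.01, 1.32]))
```

View pics/w6.png

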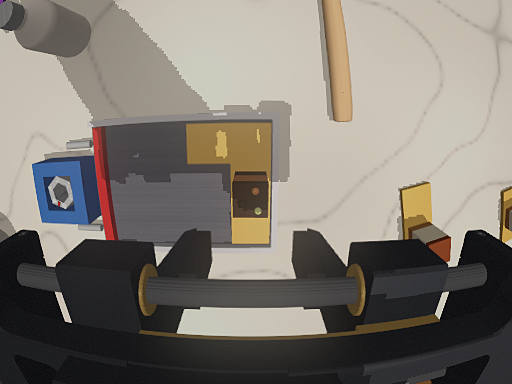

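BigL lies flat in the well at the +y end (187–272, 122–245). Longbar is next.

Request:
jog_arm(series=[[-55, 190, 0, 0, 0, 1.32, 0.3], [-55, 190, 0, 0, 0, 1.32, 0.3], [-55, 190, 0, 0, 0, 1.32, 0.3], [-55, 190, 0, 0, 0, 1.32, 0.3], [-55, 190, 40, 0, 0, 1.32, 0.3], [-55, 190, 40, 0, 0, 1.32, 0.3], [-55, 190, 40, 0, 0, 1.32, 0.3], [-55, 190, 40, 0, 0, 1.32, 0.3]])

```text
time: 10.4
ee_pos: [604.3, 134.6, 103.6]
tool_rot: [-1.598, -2.701, 0.004]
wrist_force: [-0.6, 0.5, 1.1]
finger_gap: 0.7
grip_force: 0.0
```

```bash
python3 - <<'E'
from h import *
print(manip.observe()["ee_pos"]);print(move([609,134,110],np.radians(100.57)))
E
```

```text
[604.27 134.59 103.61]
(array([-2.78,  3.84, -6.41]), array([-0.  , -0.  ,  0.32]))
```

Request:
jog_arm(series=[[-3, 4, -6, 0, 0, 0.32, 0.3], [-3, 4, -6, 0, 0, 0.32, 0.3], [-3, 4, -6, 0, 0, 0.32, 0.3], [-3, 4, -6, 0, 0, 0.32, 0.3], [-3, 4, -6, 0, 0, 0.32, 0.3], [-3, 4, -6, 0, 0, 0.32, 0.3], [-3, 4, -6, 0, 0, 0.32, 0.3]])

```text
time: 10.98
ee_pos: [610.4, 132.9, 111.6]
tool_rot: [-2.003, -2.42, 0.001]
wrist_force: [0.6, -0.2, 0.2]
finger_gap: 0.698
grip_force: 0.0
```

```bash
python3 - <<'E'
from h import *
c=Cam("wrist");print(manip.observe()["ee_pos"],yaw())
b=c.pix([[609,134,6],[600,295,6]]).astype(int);print(b)
print(rect(c,(max(0,b[0][0]-110),max(0,b[0][1]-60),b[0][0]+110,232)))
b=b[1]; print("short",rect(c,(max(0,b[0]-70),max(0,b[1]-60),b[0]+90,b[1]+60)))
cv2.imwrite("pics/w7.png",c.im)
print(move([609,134,32],np.radians(100.57)))
E
```

```text
[610.48 132.98 111.77] 1.7583784439410233
[[250 199]
 [277   2]]
[609.34 133.86 116.47  37.8   10.68]
short [602.03 286.97  76.74  24.38  13.11]
(array([ 1.27, -1.21, 79.77]), array([-0., -0.,  0.]))
```

View pics/w7.png

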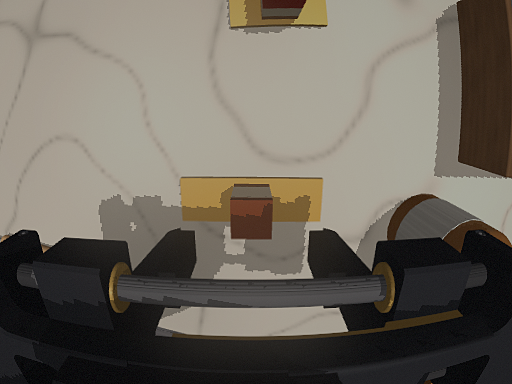

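Longbar's cake is at (251,212), centred between the fingers. The jar on the right clears the gripper body by about 30 mm.

Request:
jog_arm(series=[[1.2, -1.2, 40, 0, 0, 0, 0.3], [1.2, -1.2, 80, 0, 0, 0, 0.3], [1.2, -1.2, 80, 0, 0, 0, 0.3], [1.2, -1.2, 80, 0, 0, 0, 0.3], [1.2, -1.2, 80, 0, 0, 0, 0.9], [1.2, -1.2, 80, 0, 0, 0, 0.9], [1.2, -1.2, 80, 0, 0, 0, 0.9], [1.2, -1.2, 80, 0, 0, 0, 0.9]], newtons=25)

```text
time: 11.7
ee_pos: [609.6, 134.0, 33.0]
tool_rot: [2.004, 2.418, 0.001]
wrist_force: [-0.0, -0.5, -0.4]
finger_gap: 0.42
grip_force: 0.0
```

Request:
jog_arm(series=[[0, 0, 0, 0, 0, 0, 0.9], [0, 0, 0, 0, 0, 0, 0.9], [0, 0, 0, 0, 0, 0, 0.9]])

```text
time: 11.95
ee_pos: [609.6, 134.0, 32.7]
tool_rot: [2.005, 2.418, 0.0]
wrist_force: [-1.4, -1.8, 3.5]
finger_gap: 0.316
grip_force: 25.0
```

```bash
python3 - <<'E'
from h import *
o=manip.observe(); print(o["ee_pos"],yaw(),o["finger_gap"]*88)
u=np.array([np.cos(-.063),np.sin(-.063)]);v=np.array([-u[1],u[0]])
p=np.array([536.2,-113])-58*v; print(p)
print(move([*p,100],yaw()-np.radians(10.6+3.6)))
E
```

```text
[609.56 134.02  32.68] 1.757123813126763 27.845557941291933
[ 532.55 -170.88]
(array([-285.38, -132.12,  -67.33]), array([0.  , 0.  , 0.25]))
```

Request:
jog_arm(series=[[0, 0, -40, 0, 0, 0, 0.9], [0, 0, -80, 0, 0, 0, 0.9], [-40, -18, -85, 0, 0, 0.25, 0.9], [-285, -132, -85, 0, 0, 0.25, 0.9], [-285, -132, -85, 0, 0, 0.25, 0.9], [-285, -132, -85, 0, 0, 0.25, 0.9], [-285, -132, -85, 0, 0, 0.25, 0.9], [-285, -132, -85, 0, 0, 0.25, 0.9]])

```text
time: 12.62
ee_pos: [547.2, -109.9, 117.0]
tool_rot: [-2.29, -2.15, 0.001]
wrist_force: [0.7, -0.2, -0.9]
finger_gap: 0.311
grip_force: 25.0
```

```bash
python3 - <<'E'
from h import *
print(manip.observe()["ee_pos"],move([532.5,-170.9,100],1.757-np.radians(14.2)))
E
```

```text
[ 547.19 -109.87  117.05] (array([-61.83, -10.81,  17.06]), array([-0.,  0., -0.]))
```

Request:
jog_arm(series=[[-62, -11, 0, 0, 0, 0, 0.9], [-62, -11, 17, 0, 0, 0, 0.9], [-62, -11, 17, 0, 0, 0, 0.9], [-62, -11, 17, 0, 0, 0, 0.9], [-62, -11, 17, 0, 0, 0, 0.9], [-62, -11, 17, 0, 0, 0, 0.9], [-62, -11, 17, 0, 0, 0, 0.9]])

```text
time: 13.2
ee_pos: [534.1, -167.5, 100.5]
tool_rot: [2.288, 2.153, 0.002]
wrist_force: [-0.8, -0.0, -1.7]
finger_gap: 0.314
grip_force: 25.0
```

```bash
python3 - <<'E'
from h import *
o=manip.observe(); print(o["ee_pos"],yaw()); c=Cam("wrist")
cv2.imwrite("pics/w8.png",c.im)
u=np.array([np.cos(-.063),np.sin(-.063)]);v=np.array([-u[1],u[0]]);t=o["ee_pos"][:2]
m=c.mask((14,90,60),(30,255,255)); m[235:]=0
for b,st in blobs(m,200)[0]: print(b,st)
z=o["ee_pos"][2]-32.68+6
bl,l=blobs(m,200); i=max(range(len(bl)),key=lambda k:bl[k][1][1]+bl[k][1][3])
n,l,st,ce=cv2.connectedComponentsWithStats(m); 
for k in range(1,n):
    if st[k,4]>200:
        q=np.argwhere(l==k)[:,::-1]; e=c.on(q,z)[:,:2]-t; E=np.c_[e@u,e@v]; print(k,E.min(0),E.max(0), cv2.minAreaRect(e.astype(np.float32)))
print(move([532.5,-170.9,37.5],1.757-np.radians(14.2)))
E
```

```text
[ 534.11 -167.54  100.53] 1.5099309808686225
[39.33  4.49] [ 25   0  40  13 314]
[233.89  71.21] [ 171   29  160  105 8962]
[251.06 219.43] [ 149  208  205   27 4591]
1 [-147.56  145.79] [-113.    157.81] ((-121.64033508300781, 156.81207275390625), (8.518289566040039, 35.57455062866211), 70.14881134033203)
4 [-42.61  60.43] [ 40.23 115.13] ((4.335010528564453, 87.61981201171875), (54.679325103759766, 82.7264633178711), 86.27693939208984)
50 [-58.54   3.27] [57.6  19.61] ((0.2522544860839844, 11.502466201782227), (16.18931770324707, 116.1503677368164), 86.52500915527344)
(array([-3.24, -1.38, 62.99]), array([ 0., -0.,  0.]))
```

View pics/w8.png

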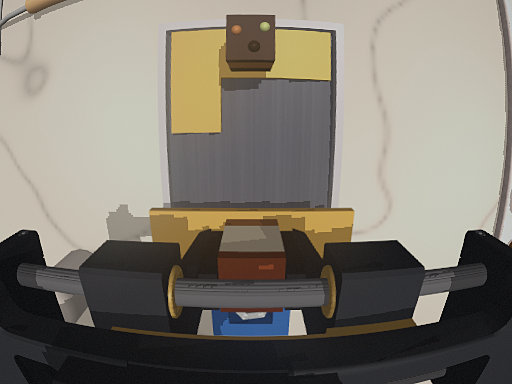

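Longbar is held square over the clamp end (149–354, 208–235), with bigL seated at the top. I'll lower it.

Request:
jog_arm(series=[[-4.2, -1, 0, 0, 0, 0, 0.9], [-4.2, -1, 30, 0, 0, 0, 0.9], [-4.2, -1, 48, 0, 0, 0, 0.9], [-4.2, -1, 50, 0, 0, 0, 0.9], [-4.2, -1, 50, 0, 0, 0, 0.9], [-4.2, -1, 50, 0, 0, 0, 0.9], [-4.2, -1, 50, 0, 0, 0, 0.9]])

```text
time: 13.83
ee_pos: [533.1, -173.5, 51.3]
tool_rot: [2.289, 2.149, 0.002]
wrist_force: [-0.1, -0.1, -1.4]
finger_gap: 0.312
grip_force: 25.0
```

```bash
python3 - <<'E'
from h import *
print(manip.observe()["ee_pos"]);print(move([533.0,-171.9,37.5],1.757-np.radians(14.2)))
E
```

```text
[ 533.07 -173.54   51.35]
(array([ 1.64, -0.2 , 13.85]), array([ 0.,  0., -0.]))
```

Request:
jog_arm(series=[[1.6, 0, 4, 0, 0, 0, 0.9], [1.6, 0, 9, 0, 0, 0, 0.9], [1.6, 0, 13, 0, 0, 0, 0.9], [1.6, 0, 14.5, 0, 0, 0, 0.9], [1.6, 0, 14.5, 0, 0, 0, 0.9], [1.6, 0, 14.5, 0, 0, 0, 0.9]])

```text
time: 14.33
ee_pos: [532.5, -171.7, 37.0]
tool_rot: [2.29, 2.149, -0.001]
wrist_force: [-5.3, 0.5, 16.9]
finger_gap: 0.315
grip_force: 25.0
```

```bash
python3 - <<'E'
from h import *
o=manip.observe();print(o["ee_pos"],o["wrist_force"]);print(move([533.0,-171.9,37.5],1.757-np.radians(14.2)))
E
```

```text
[ 532.48 -171.73   37.01] [-5.26  0.48 16.94]
(array([-0.13,  0.53, -0.49]), array([ 0.,  0., -0.]))
```

Request:
jog_arm(series=[[0, 0, -1, 0, 0, 0, 0.5], [0, 0, -1, 0, 0, 0, 0.5], [0, 0, -1, 0, 0, 0, 0.5], [0, 0, -1, 0, 0, 0, 0.5], [0, 0, -30, 0, 0, 0, 0.5], [0, 0, -70, 0, 0, 0, 0.5], [0, 0, -110, 0, 0, 0, 0.5], [0, 0, -110, 0, 0, 0, 0.5]])

```text
time: 15.0
ee_pos: [536.5, -172.4, 152.2]
tool_rot: [2.284, 2.144, 0.009]
wrist_force: [1.7, -0.3, -0.4]
finger_gap: 0.497
grip_force: 0.0
```

```bash
python3 - <<'E'
from h import *
print(manip.observe()["ee_pos"]);print(move([599,292,110],np.radians(104)))
E
```

```text
[ 536.45 -172.44  152.21]
(array([467.57,  32.47,  41.56]), array([ 0.01,  0.  , -0.31]))
```

Request:
jog_arm(series=[[468, 32, 0, 0, 0, -0.31, 0.3], [468, 32, 0, 0, 0, -0.31, 0.3], [468, 32, 0, 0, 0, -0.31, 0.3], [468, 32, 0, 0, 0, -0.31, 0.3], [468, 32, 0, 0, 0, -0.31, 0.3], [468, 32, 0, 0, 0, -0.31, 0.3], [468, 32, 0, 0, 0, -0.31, 0.3], [468, 32, 0, 0, 0, -0.31, 0.3]])

```text
time: 15.67
ee_pos: [575.9, 160.5, 145.3]
tool_rot: [1.932, 2.478, -0.001]
wrist_force: [0.3, -0.0, -0.6]
finger_gap: 0.7
grip_force: 0.0
```

```bash
python3 - <<'E'
from h import *
c=Cam("wrist");print(manip.observe()["ee_pos"])
b=c.pix([[600,295,6]]).astype(int)[0];print(b)
print("short",rect(c,(max(0,b[0]-80),max(0,b[1]-60),b[0]+80,min(235,b[1]+60))))
cv2.imwrite("pics/w9.png",c.im)
print(move([599.5,294.5,110],np.radians(104)))
w=Cam("wrist"); z=np.load("w2c.npz"); w.eye=z["eye"];w.R=z["R"]
print("box",w.on(np.array([(630,190),(598,40),(665,192)])/1.5,0))
E
```

```text
[575.31 172.47 146.5 ]
[315  55]
short [599.94 294.54  76.75  37.63  13.87]
(array([111.58,  54.22,  37.65]), array([ 0.  , -0.01,  0.01]))
box [[807.39 207.12   0.  ]
 [768.18 364.5    0.  ]
 [855.88 208.79   0.  ]]
```

View pics/w9.png

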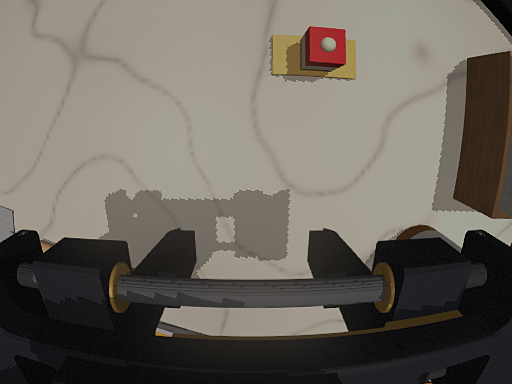

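Shortbar is still in place, with its cake at (326,46) and its board rect at (599.9,294.5), 13.9°. The box is far enough off.

Request:
jog_arm(series=[[112, 54, 38, 0, 0, 0, 0.3], [112, 54, 38, 0, 0, 0, 0.3], [112, 54, 38, 0, 0, 0, 0.3], [112, 54, 38, 0, 0, 0, 0.3], [112, 54, 38, 0, 0, 0, 0.3], [112, 54, 38, 0, 0, 0, 0.3], [112, 54, 38, 0, 0, 0, 0.3]])

```text
time: 16.35
ee_pos: [601.6, 277.9, 107.5]
tool_rot: [1.933, 2.475, -0.002]
wrist_force: [-0.3, 0.6, 0.1]
finger_gap: 0.699
grip_force: 0.0
```

```bash
python3 - <<'E'
from h import *
print(manip.observe()["ee_pos"]);print(move([599.8,294.5,32],np.radians(104)))
E
```

```text
[601.61 277.95 107.49]
(array([16.64,  2.27, 75.46]), array([-0.,  0., -0.]))
```

Request:
jog_arm(series=[[16, 2, 0, 0, 0, 0, 0.3], [16, 2, 0, 0, 0, 0, 0.3], [16, 2, 0, 0, 0, 0, 0.3], [16, 2, 0, 0, 0, 0, 0.3], [16, 2, 0, 0, 0, 0, 0.3]])

```text
time: 16.77
ee_pos: [599.6, 294.8, 107.7]
tool_rot: [1.933, 2.476, -0.001]
wrist_force: [-0.3, -0.1, -0.6]
finger_gap: 0.699
grip_force: 0.0
```

```bash
python3 - <<'E'
from h import *
print(manip.observe()["ee_pos"]);print(move([599.8,294.5,32],np.radians(104)))
c=Cam("wrist");b=c.pix([[600,295,6]]).astype(int)[0]
print("short",rect(c,(max(0,b[0]-100),max(0,b[1]-60),b[0]+100,min(232,b[1]+60))))
E
```

```text
[599.57 294.78 107.69]
(array([-0.25,  0.15, 75.69]), array([0., 0., 0.]))
short [599.98 295.8   76.71  37.9   14.05]
```

Request:
jog_arm(series=[[0.5, 0, 38, 0, 0, 0, 0.3], [0.5, 0, 75, 0, 0, 0, 0.3], [0.5, 0, 75.5, 0, 0, 0, 0.3], [0.5, 0, 75.5, 0, 0, 0, 0.3], [0.5, 0, 75.5, 0, 0, 0, 0.9], [0.5, 0, 75.5, 0, 0, 0, 0.9], [0.5, 0, 75.5, 0, 0, 0, 0.9], [0.5, 0, 75.5, 0, 0, 0, 0.9]], newtons=25)

```text
time: 17.48
ee_pos: [599.5, 297.1, 33.3]
tool_rot: [1.931, 2.477, 0.002]
wrist_force: [-1.1, -0.2, -0.9]
finger_gap: 0.423
grip_force: 0.0
```

Request:
jog_arm(series=[[0, 0, 0, 0, 0, 0, 0.9], [0, 0, 0, 0, 0, 0, 0.9], [0, 0, 0, 0, 0, 0, 0.9]])

```text
time: 17.73
ee_pos: [599.3, 297.0, 32.8]
tool_rot: [1.931, 2.477, 0.001]
wrist_force: [-0.7, -1.5, 4.9]
finger_gap: 0.317
grip_force: 25.0
```

Request:
jog_arm(series=[[0, 0, -40, 0, 0, 0, 0.9], [0, 0, -80, 0, 0, 0, 0.9], [0, 0, -100, 0, 0, 0, 0.9], [0, 0, -100, 0, 0, 0, 0.9]])

```text
time: 18.07
ee_pos: [601.4, 298.9, 137.5]
tool_rot: [1.93, 2.475, 0.012]
wrist_force: [0.4, 0.4, -1.2]
finger_gap: 0.316
grip_force: 25.0
```

```bash
python3 - <<'E'
from h import *
o=manip.observe(); print(o["ee_pos"],yaw(),o["finger_gap"]*88)
u=np.array([np.cos(-.063),np.sin(-.063)]);v=np.array([-u[1],u[0]])
p=np.array([536.2,-113])+1.7*v+41*u; print(p)
print(move([*p,120],yaw()+np.radians(72.4)))
E
```

```text
[601.41 298.85 137.45] 1.8170872262875606 27.849231998826266
[ 577.23 -113.88]
(array([-394.42, -124.21,   15.52]), array([ 0.01,  0.  , -1.26]))
```

Request:
jog_arm(series=[[-394, -124, 5, 0, 0, -1.26, 0.9], [-394, -124, 5, 0, 0, -1.26, 0.9], [-394, -124, 5, 0, 0, -1.26, 0.9], [-394, -124, 5, 0, 0, -1.26, 0.9], [-394, -124, 5, 0, 0, -1.26, 0.9], [-394, -124, 5, 0, 0, -1.26, 0.9], [-394, -124, 5, 0, 0, -1.26, 0.9], [-394, -124, 5, 0, 0, -1.26, 0.9]])

```text
time: 18.73
ee_pos: [578.2, -37.9, 126.9]
tool_rot: [-0.497, -3.1, 0.0]
wrist_force: [0.2, -0.5, -1.7]
finger_gap: 0.318
grip_force: 25.0
```

```bash
python3 - <<'E'
from h import *
print(manip.observe()["ee_pos"],yaw());print(move([577.2,-113.9,120],np.radians(176.4)))
E
```

```text
[578.17 -37.95 126.86] 2.8236621690720063
(array([-22.83, -72.45,   6.86]), array([-0.  , -0.  , -0.26]))
```

Request:
jog_arm(series=[[-23, -72, 10, 0, 0, -0.26, 0.9], [-23, -72, 10, 0, 0, -0.26, 0.9], [-23, -72, 10, 0, 0, -0.26, 0.9], [-23, -72, 10, 0, 0, -0.26, 0.9], [-23, -72, 10, 0, 0, -0.26, 0.9], [-23, -72, 10, 0, 0, -0.26, 0.9], [-23, -72, 10, 0, 0, -0.26, 0.9]])

```text
time: 19.32
ee_pos: [578.4, -109.3, 118.1]
tool_rot: [-0.097, -3.14, -0.001]
wrist_force: [-0.1, 0.9, -1.2]
finger_gap: 0.317
grip_force: 25.0
```

```bash
python3 - <<'E'
from h import *
o=manip.observe(); print(o["ee_pos"],yaw(),o["time"]); c=Cam("wrist"); np.save("w10.npy",c.im); np.savez("w10c.npz",eye=c.eye,R=c.R)
cv2.imwrite("pics/w10.png",cv2.resize(c.im,None,fx=1.5,fy=1.5))
print(move([577.2,-113.9,37.5],np.radians(176.4)))
E
```

```text
[ 578.41 -109.28  118.14] 3.079676736758738 19.3167
(array([ 0.99, -4.43, 80.7 ]), array([0., 0., 0.]))
```

View pics/w10.png

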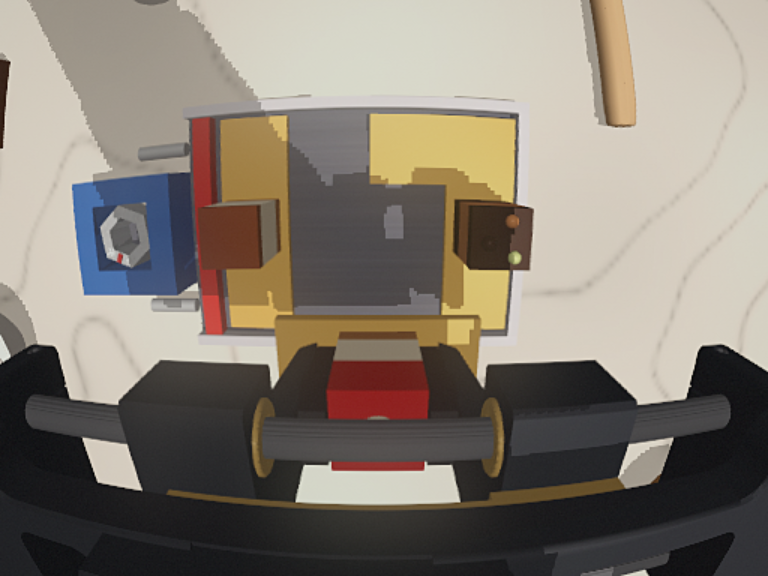

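The view shows longbar (218–292, 115–325) and bigL flat in the well. The free slot lies between x=292 and x=443, and the held shortbar's edges are at 275 and 480 with its top edge at row 317. I'll compute the clearances.

```bash
python3 - <<'E'
from h import *
c=Cam("wrist"); z=np.load("w10c.npz"); c.eye=z["eye"];c.R=z["R"]
u=np.array([np.cos(-.063),np.sin(-.063)]);v=np.array([-u[1],u[0]]);W=np.array([536.2,-113]);t=np.array([578.41,-109.28])
f=lambda uv,z,o: ((lambda e:np.c_[e@u,e@v])(c.on(np.array(uv)/1.5,z)[:,:2]-o))
print("longbar top edge",f([(289,125),(291,280)],11,W))
print("bigL lower edge, foot edge",f([(445,195),(443,290),(370,130),(369,175),(400,185)],11,W))
print("bar face",f([(213,120),(224,330)],15,W),"wall +y",f([(519,120),(509,330)],14,W), "wall -x top,+x",f([(350,112),(400,331)],14,W))
print("held edges relTCP: left,right,top",f([(275,335),(480,335),(300,317),(450,317)],91.3,t))
E
```

```text
longbar top edge [[-53.21 -39.47]
 [ 30.19 -40.51]]
bigL lower edge, foot edge [[-15.88  41.97]
 [ 35.73  42.51]
 [-49.5    2.71]
 [-25.9    2.21]
 [-20.73  18.29]]
bar face [[-58.35 -80.27]
 [ 58.45 -80.94]] wall +y [[-57.67  80.72]
 [ 58.36  81.43]] wall -x top,+x [[-58.73  -7.41]
 [ 58.4   19.16]]
held edges relTCP: left,right,top [[-10.59 -38.11]
 [-10.69  38.58]
 [-17.8  -28.16]
 [-17.88  26.71]]
```

Request:
jog_arm(series=[[1.6, -5.2, 0, 0, 0, 0, 0.9], [1.6, -5.2, 30, 0, 0, 0, 0.9], [1.6, -5.2, 55, 0, 0, 0, 0.9], [1.6, -5.2, 66, 0, 0, 0, 0.9], [1.6, -5.2, 66, 0, 0, 0, 0.9], [1.6, -5.2, 66, 0, 0, 0, 0.9], [1.6, -5.2, 66, 0, 0, 0, 0.9], [1.6, -5.2, 66, 0, 0, 0, 0.9]])

```text
time: 20.08
ee_pos: [577.5, -116.4, 53.5]
tool_rot: [0.101, 3.138, -0.0]
wrist_force: [1.0, -0.3, -2.1]
finger_gap: 0.313
grip_force: 25.0
```

```bash
python3 - <<'E'
from h import *
print(manip.observe()["ee_pos"],yaw());print(move([576.6,-114.7,37.5],np.radians(176.4)))
E
```

```text
[ 577.46 -116.43   53.52] 3.0773097433798133
(array([ 1.  ,  1.67, 16.02]), array([-0.,  0., -0.]))
```

Request:
jog_arm(series=[[1, 1.7, 0, 0, 0, 0, 0.9], [1, 1.7, 5, 0, 0, 0, 0.9], [1, 1.7, 10, 0, 0, 0, 0.9], [1, 1.7, 15, 0, 0, 0, 0.9], [1, 1.7, 16.5, 0, 0, 0, 0.9], [1, 1.7, 16.5, 0, 0, 0, 0.9], [1, 1.7, 16.5, 0, 0, 0, 0.9]])

```text
time: 20.67
ee_pos: [575.8, -114.8, 36.8]
tool_rot: [0.101, 3.14, -0.002]
wrist_force: [-5.4, -1.5, 15.1]
finger_gap: 0.314
grip_force: 25.0
```

Request:
jog_arm(series=[[0, 0, -1, 0, 0, 0, 0.5], [0, 0, -1, 0, 0, 0, 0.5], [0, 0, -1, 0, 0, 0, 0.5], [0, 0, -1, 0, 0, 0, 0.5], [0, 0, -30, 0, 0, 0, 0.5], [0, 0, -70, 0, 0, 0, 0.5], [0, 0, -110, 0, 0, 0, 0.5], [0, 0, -150, 0, 0, 0, 0.5]])

```text
time: 21.33
ee_pos: [575.0, -114.5, 186.7]
tool_rot: [-0.1, -3.139, -0.001]
wrist_force: [1.7, 0.0, -0.3]
finger_gap: 0.504
grip_force: 0.0
```

Request:
jog_arm(series=[[0, 0, -20, 0, 0, 0, 0.5], [0, 0, -20, 0, 0, 0, 0.5], [0, 0, -20, 0, 0, 0, 0.5], [0, 0, -20, 0, 0, 0, 0.5]])

```text
time: 21.67
ee_pos: [574.8, -115.0, 204.3]
tool_rot: [-0.101, -3.138, 0.0]
wrist_force: [0.3, -0.1, -1.1]
finger_gap: 0.5
grip_force: 0.0
```

```bash
python3 - <<'E'
from h import *
o=manip.observe();print(o["ee_pos"]);c=Cam("wrist")
cv2.imwrite("pics/w11.png",cv2.resize(c.im,None,fx=1.5,fy=1.5)); np.save("w11.npy",c.im)
print(move([416,-490,230],1.3))
m=c.mask((14,90,60),(30,255,255)); m[235:]=0
u=np.array([np.cos(-.063),np.sin(-.063)]);v=np.array([-u[1],u[0]]);W=np.array([536.2,-113])
n,l,st,ce=cv2.connectedComponentsWithStats(m)
for k in range(1,n):
    if st[k,4]>150:
        q=np.argwhere(l==k)[:,::-1]; e=c.on(q,11)[:,:2]-W; E=np.c_[e@u,e@v]; print(k,st[k],E.min(0),E.max(0))
E
```

```text
[ 574.76 -115.    204.34]
(array([ 134.18, -384.51,  -25.74]), array([-0.  , -0.  ,  1.78]))
1 [ 362    0   26   93 1506] [-174.64  125.78] [-61.79 154.18]
6 [ 253   89   72  107 4053] [-58.62   2.23] [57.74 79.52]
7 [ 179   90   36  106 2702] [-58.96 -78.29] [ 57.64 -40.37]
36 [ 217  163   71   34 1561] [ 21.38 -37.94] [58.88 39.52]
```

Request:
jog_arm(series=[[134, -385, -26, 0, 0, 1.78, 0.2], [134, -385, -26, 0, 0, 1.78, 0.2], [134, -385, -26, 0, 0, 1.78, 0.2], [134, -385, -26, 0, 0, 1.78, 0.2], [134, -385, -26, 0, 0, 1.78, 0.2], [134, -385, -26, 0, 0, 1.78, 0.2], [134, -385, -26, 0, 0, 1.78, 0.2], [134, -385, -26, 0, 0, 1.78, 0.2]])

```text
time: 22.38
ee_pos: [444.2, -422.6, 225.2]
tool_rot: [-1.601, -2.7, -0.0]
wrist_force: [0.5, 0.4, -0.3]
finger_gap: 0.799
grip_force: 0.0
```

```bash
python3 - <<'E'
from h import *
print(manip.observe()["ee_pos"],yaw());print(move([416,-490,230],1.3))
E
```

```text
[ 444.25 -422.64  225.22] 2.0710907595830523
(array([-45.54, -57.1 ,  -4.83]), array([-0.  , -0.  ,  0.77]))
```

Request:
jog_arm(series=[[-45, -57, -5, 0, 0, 0.77, 0.2], [-45, -57, -5, 0, 0, 0.77, 0.2], [-45, -57, -5, 0, 0, 0.77, 0.2], [-45, -57, -5, 0, 0, 0.77, 0.2], [-45, -57, -5, 0, 0, 0.77, 0.2], [-45, -57, -5, 0, 0, 0.77, 0.2], [-45, -57, -5, 0, 0, 0.77, 0.2], [-45, -57, -5, 0, 0, 0.77, 0.2]])

```text
time: 23.05
ee_pos: [417.8, -487.7, 230.3]
tool_rot: [-2.49, -1.912, 0.001]
wrist_force: [-0.5, -0.6, 0.7]
finger_gap: 0.798
grip_force: 0.0
```

Request:
jog_arm(series=[[0, 0, 0, 0, 0, 0, 0.2], [0, 0, 0, 0, 0, 0, 0.2], [0, 0, 0, 0, 0, 0, 0.2]])

```text
time: 23.3
ee_pos: [418.1, -488.2, 231.4]
tool_rot: [-2.492, -1.912, -0.0]
wrist_force: [-0.4, 0.8, 0.3]
finger_gap: 0.802
grip_force: 0.0
```

```bash
python3 - <<'E'
from h import *
o=manip.observe();c=Cam("wrist");print(o["ee_pos"],yaw(),c.eye)
cv2.imwrite("pics/w12.png",cv2.resize(c.im,None,fx=1.5,fy=1.5)); np.save("w12.npy",c.im); np.savez("w12c.npz",eye=c.eye,R=c.R)
for nm,lo,hi,z in [("orange",(4,170,60),(14,255,255),98),("purple",(130,80,30),(160,255,255),90)]:
    m=c.mask(lo,hi); m[235:]=0
    for b,st in blobs(m,80)[0]: print(nm,b,st,c.on([b],z))
E
```

```text
[ 418.08 -488.15  231.45] 1.308471870174098 [ 435.76 -420.94  357.67]
orange [500.43  22.31] [487  10  25  19 105] [[ 746.19 -365.73   98.  ]]
orange [504.09  57.4 ] [499  41  13  40 205] [[ 736.86 -407.9    98.  ]]
orange [229.84 100.4 ] [208  80  34  32  82] [[ 420.79 -404.43   98.  ]]
purple [109.67  60.57] [  86   42   56   46 1032] [[ 319.9  -329.19   90.  ]]
purple [155.92 134.92] [136 116  35  47 355] [[ 345.69 -414.31   90.  ]]
purple [132.18 143.1 ] [115 125  35  38 818] [[ 320.12 -414.37   90.  ]]
```

View pics/w12.png

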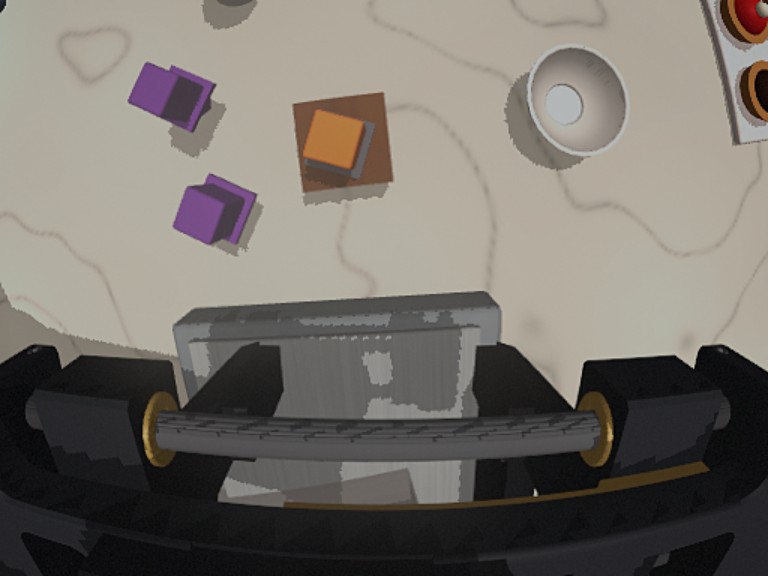

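This view shows the key's orange top with corners about (318,110), (367,124), (353,168) and (303,153), in the stand with corners (293,103), (384,93), (392,181) and (303,191). The decoys are at (172,95) and (215,210), and the bowl at (578,100).

```bash
python3 - <<'E'
from h import *
c=Cam("wrist"); z=np.load("w12c.npz"); c.eye=z["eye"];c.R=z["R"]; c.im=np.load("w12.npy"); c.hsv=cv2.cvtColor(c.im,cv2.COLOR_BGR2HSV)
print(c.hsv[92,223],c.hsv[115,240],c.hsv[70,225],c.hsv[120,255])
m=c.mask((8,150,150),(20,255,255),(190,60,260,130)); n,l,st,_=cv2.connectedComponentsWithStats(m); k=1+np.argmax(st[1:,4])
q=np.argwhere(l==k)[:,::-1]; print(st[k],cv2.minAreaRect(c.on(q,98)[:,:2].astype(np.float32)))
P=c.on(np.array([(318,110),(367,124),(353,168),(303,153)])/1.5,98)[:,:2]; d=P-np.roll(P,1,0); print("key",P.mean(0),np.hypot(*d.T),np.degrees(np.arctan2(d[:,1],d[:,0]))%90)
P=c.on(np.array([(293,103),(384,93),(392,181),(303,191)])/1.5,46)[:,:2]; d=P-np.roll(P,1,0); print("stand",P.mean(0),np.hypot(*d.T),np.degrees(np.arctan2(d[:,1],d[:,0]))%90)
print("decoys tops",c.on(np.array([(203,212),(150,87)])/1.5,98))
# socket from w3
z=np.load("w3c.npz"); c.eye=z["eye"];c.R=z["R"]; c.im=np.load("w3.npy")
print("socket",c.on([(373/1.5,335/1.5)],32))
E
```

```text
[ 15 166 178] [  8  27 104] [ 11 112 109] [ 11 119 109]
[ 202   73   40   39 1086] ((415.65753173828125, -395.276611328125), (28.85824203491211, 29.086109161376953), 58.75456237792969)
key [ 417.29 -396.05] [26.66 29.55 26.91 30.49] [55.54 57.55 57.54 57.04]
stand [ 418.05 -394.33] [63.14 63.34 62.3  62.48] [80.95 80.11 80.17 80.88]
decoys tops [[ 327.16 -413.98   98.  ]
 [ 314.1  -325.22   98.  ]]
socket [[ 529.06 -243.11   32.  ]]
```

```bash
python3 - <<'E'
from h import *
print(move([416.2,-395.4,150],np.radians(58.2)))
E
```

```text
(array([ 89.18, -25.95,  81.7 ]), array([-0.  , -0.  ,  0.29]))
```

Request:
jog_arm(series=[[89, -26, 40, 0, 0, 0.29, 0.2], [89, -26, 81, 0, 0, 0.29, 0.2], [89, -26, 81, 0, 0, 0.29, 0.2], [89, -26, 81, 0, 0, 0.29, 0.2], [89, -26, 81, 0, 0, 0.29, 0.2], [89, -26, 81, 0, 0, 0.29, 0.2], [89, -26, 81, 0, 0, 0.29, 0.2], [89, -26, 81, 0, 0, 0.29, 0.2]])

```text
time: 24.07
ee_pos: [416.8, -397.4, 152.0]
tool_rot: [2.742, 1.527, 0.001]
wrist_force: [-0.1, 0.6, -0.1]
finger_gap: 0.801
grip_force: 0.0
```

```bash
python3 - <<'E'
from h import *
print(manip.observe()["ee_pos"],yaw(),move([416.2,-395.4,78],np.radians(58.2)))
E
```

```text
[ 416.79 -397.41  152.  ] 1.0159729467550922 (array([ 1.46, -1.76, 73.99]), array([0., 0., 0.]))
```

Request:
jog_arm(series=[[1.4, -1.6, 20, 0, 0, 0, 0.2], [1.4, -1.6, 50, 0, 0, 0, 0.2], [1.4, -1.6, 74, 0, 0, 0, 0.2], [1.4, -1.6, 74, 0, 0, 0, 0.2], [1.4, -1.6, 74, 0, 0, 0, 0.2]])

```text
time: 24.48
ee_pos: [415.3, -393.9, 76.7]
tool_rot: [-2.743, -1.529, 0.001]
wrist_force: [0.3, -0.1, 0.6]
finger_gap: 0.796
grip_force: 0.0
```

Request:
jog_arm(series=[[0, 0, 0, 0, 0, 0, 0.9], [0, 0, 0, 0, 0, 0, 0.9], [0, 0, 0, 0, 0, 0, 0.9], [0, 0, 0, 0, 0, 0, 0.9], [0, 0, 0, 0, 0, 0, 0.9], [0, 0, 0, 0, 0, 0, 0.9], [0, 0, 0, 0, 0, 0, 0.9], [0, 0, 0, 0, 0, 0, 0.9]], newtons=20)

```text
time: 25.15
ee_pos: [415.9, -393.7, 77.2]
tool_rot: [2.743, 1.53, 0.0]
wrist_force: [-0.4, 0.1, 2.1]
finger_gap: 0.339
grip_force: 20.0
```

```bash
python3 - <<'E'
from h import *
o=manip.observe();print(o["ee_pos"],o["tool_rot"],yaw(),o["finger_gap"]*88,o["wrist_force"],o["ft_torque"],o["grip_force"])
E
```

```text
[ 415.95 -393.73   77.17] [2.74 1.53 0.  ] 1.017307809438883 29.870846500088177 [-0.39  0.1   2.14] [-0.05 -0.06  0.01] 19.99969066120684
```

Request:
jog_arm(series=[[0, 0, -15, 0, 0, 0, 0.9], [0, 0, -40, 0, 0, 0, 0.9], [0, 0, -72, 0, 0, 0, 0.9], [0, 0, -72, 0, 0, 0, 0.9], [0, 0, -72, 0, 0, 0, 0.9]], newtons=45)

```text
time: 25.57
ee_pos: [416.2, -394.0, 149.9]
tool_rot: [2.742, 1.528, 0.001]
wrist_force: [-0.3, 0.6, -2.3]
finger_gap: 0.335
grip_force: 45.0
```

```bash
python3 - <<'E'
from h import *
o=manip.observe();print(o["ee_pos"],o["finger_gap"]*88,o["wrist_force"])
print(move([530,-335,150],np.radians(91)))
E
```

```text
[ 416.22 -394.04  149.93] 29.474104746152193 [-0.26  0.63 -2.32]
(array([110.04,  65.74,   0.02]), array([ 0.  ,  0.  , -0.57]))
```

Request:
jog_arm(series=[[110, 66, 0, 0, 0, -0.57, 0.9], [110, 66, 0, 0, 0, -0.57, 0.9], [110, 66, 0, 0, 0, -0.57, 0.9], [110, 66, 0, 0, 0, -0.57, 0.9], [110, 66, 0, 0, 0, -0.57, 0.9], [110, 66, 0, 0, 0, -0.57, 0.9], [110, 66, 0, 0, 0, -0.57, 0.9], [110, 66, 0, 0, 0, -0.57, 0.9]])

```text
time: 26.23
ee_pos: [528.3, -334.9, 147.6]
tool_rot: [-2.205, -2.235, 0.002]
wrist_force: [-0.2, -0.1, -1.8]
finger_gap: 0.337
grip_force: 45.0
```

Request:
jog_arm(series=[[0, 0, 0, 0, 0, 0, 0.9], [0, 0, 0, 0, 0, 0, 0.9], [0, 0, 0, 0, 0, 0, 0.9]])

```text
time: 26.48
ee_pos: [529.3, -334.9, 148.8]
tool_rot: [2.204, 2.238, -0.001]
wrist_force: [0.0, -0.0, -2.2]
finger_gap: 0.335
grip_force: 45.0
```

```bash
python3 - <<'E'
from h import *
o=manip.observe();c=Cam("wrist");print(o["ee_pos"],yaw())
np.save("w13.npy",c.im);np.savez("w13c.npz",eye=c.eye,R=c.R)
p=c.pix([[528.5,-243,32]])[0];print(p)
m=cv2.morphologyEx(c.mask((105,100,30),(128,255,255)),cv2.MORPH_OPEN,np.ones((3,3))); m[240:]=0
q=np.argwhere(m)[:,::-1]; print("house",cv2.minAreaRect(c.on(q,34)[:,:2].astype(np.float32)))
x,y=p.astype(int); r=30
sub=c.hsv[y-r:y+r,x-r:x+r]
# steel: low sat bright ; print coarse map
g=c.im[y-r:y+r:2,x-r:x+r:2]; hs=c.hsv[y-r:y+r:2,x-r:x+r:2]
for i in range(g.shape[0]):
    print("".join("B" if 105<=h[0]<=128 and h[1]>100 else "R" if (h[0]<8 or h[0]>172) and h[1]>120 and h[2]>60 else "#" if h[1]<70 and h[2]>110 else "+" if h[1]<70 and h[2]>70 else "." for h in hs[i]))
E
```

```text
[ 529.34 -334.86  148.79] 1.5864908001137168
[252.67  86.82]
house ((528.1952514648438, -244.1636962890625), (63.537811279296875, 63.354434967041016), 86.43303680419922)
BBBBBBBBBBBBBBBBBBBBBBBBBBBBBB
BBBBBBBBBBBBBBBBBBBBBBBBBBBBBB
BBBBBBBBBBBBBBBBBBBBBBBBBBBBBB
BBBBBBBBBBBBBBBBBBBBBBBBBBBBBB
BBBBBBBBBBBBBBBBBBBBBBBBBBBBBB
BBBBBB......BBBBBBBBBBBBBBBBBB
BBBBB..................BBBBBBB
BBBBB.......B..++####......BBB
BBBBB.###############+B....BBB
BBBBB.####################.BBB
BBBBB.####################BBBB
BBBBB.########++..+#######BBBB
BBBBB.#####+...+++.#######BBBB
BBBBB.#####.+++++++.######.BBB
BBBBB.#####+++.++++++#####.BBB
BBBBB.####.+.++.+++++#####BBBB
BBBBB#####+++++++++++.####BBBB
BBBB.####+++++++++++++####.BBB
BBBB.#####++++++++++.####+.BBB
BBBB.+#####+++++++++#RR.#+.BBB
BBBB.+######++++++++##RR#+.BBB
BBBB.+######++++++.######+BBBB
BBBB++###################+BBBB
BBBB+####################.BBBB
BBBB.####################.BBBB
BBBB.####################.BBBB
BBBB.########++##########.BBBB
BBBBBBBBBBB.#############.BBBB
BBBBBBBBBBBBBBBBBBBBBBBBBBBBBB
BBBBBBBBBBBBBBBBBBBBBBBBBBBBBB
```

```bash
python3 - <<'E'
from h import *
c=Cam("wrist"); z=np.load("w13c.npz"); c.eye=z["eye"];c.R=z["R"]; c.im=np.load("w13.npy"); c.hsv=cv2.cvtColor(c.im,cv2.COLOR_BGR2HSV)
o=c.pix([[528.2,-244.2,30]])[0]
N=81; g=np.linspace(-20,20,N); X,Y=np.meshgrid(g,g)
pts=np.c_[X.ravel()+528.2,Y.ravel()-244.2,np.full(X.size,30)]
uv=c.pix(pts).astype(np.float32)
I=cv2.remap(c.hsv,uv[:,0].reshape(N,N),uv[:,1].reshape(N,N),cv2.INTER_LINEAR)
V=I[:,:,2].astype(float); S=I[:,:,1]
m=((V<118)&(np.hypot(X,Y)<13)).astype(np.uint8); m=cv2.morphologyEx(m,cv2.MORPH_CLOSE,np.ones((7,7)))
n,l,st,ce=cv2.connectedComponentsWithStats(m); k=l[N//2,N//2]; print(st[k],ce[k]*.5-20, "area mm2",st[k,4]*.25,"(hex 300)")
q=np.argwhere(l==k)[:,::-1]*.5-20; q=q-q.mean(0); th=np.arctan2(q[:,1],q[:,0]);r=np.hypot(*q.T)
h=np.sum(r**6*np.exp(6j*th)); print("vertex dir mod60",np.degrees(np.angle(h))/6,abs(h)/np.sum(r**6))
R_=((I[:,:,0]<8)|(I[:,:,0]>172))&(S>130)&(V>60)&(np.hypot(X,Y)<19); p=np.c_[X[R_],Y[R_]].mean(0); print("mark",p,np.degrees(np.arctan2(p[1],p[0])),R_.sum())
E
```

```text
[  20   22   41   37 1132] [0.05 0.03] area mm2 283.0 (hex 300)
vertex dir mod60 5.405725699313515 0.23409690215562112
mark [12.  -6.5] -28.44292862436335 1
```

```bash
python3 - <<'E'
from h import *
c=Cam("wrist"); z=np.load("w13c.npz"); c.eye=z["eye"];c.R=z["R"]; c.im=np.load("w13.npy"); c.hsv=cv2.cvtColor(c.im,cv2.COLOR_BGR2HSV)
t=np.array([529.34,-334.86,148.79]); y=1.5865; tx=np.array([np.cos(y),np.sin(y)]);ty=np.array([np.sin(y),-np.cos(y)])
P=[[*(t[:2]+a*tx+b*ty),t[2]+20.8] for a in (15,-15) for b in (-15,15)]; print(c.pix(P))
m=c.mask((5,100,40),(18,255,255),(190,200,320,384)); n,l,st,ce=cv2.connectedComponentsWithStats(m); print(st[st[:,4]>60])
for r in range(232,300,4): print(r,"".join("O" if 5<=h[0]<=18 and h[1]>120 and h[2]>120 else "o" if 5<=h[0]<=18 and h[1]>100 else "." for h in c.hsv[r,200:304:3]), c.hsv[r,251])
E
```

```text
[[214.64 255.87]
 [289.89 255.87]
 [218.41 314.65]
 [285.92 314.63]]
[[     0      0    512    384 191802]
 [   215    220     74     60   3997]
 [   219    308     66      7    398]
 [   190    334    130      6    411]]
232 ........oooooooooooooooooooo....... [ 10 175 109]
236 .......ooooooooooooooooooooo....... [ 11 179 111]
240 .......ooooooooooooooooooooo....... [ 11 179 104]
244 .......oooooooooooooooooooooo...... [ 11 188  92]
248 ......ooooooooooooooooooooooo...... [ 11 189  93]
252 ......ooooooooooooooooooooooo...... [ 11 183  95]
256 ......oooooooooooooooooooooooo..... [ 11 191  99]
260 .....oOOOOOOOOOOOOOOOOOOOOOOOo..... [ 12 199 133]
264 .....oOOOOOOOOOOOOOOOOOOOOOOOo..... [ 11 201 138]
268 .....oOOOOOOOOOOOOOOOOOOOOOOOo..... [ 11 196 138]
272 ......OOOOOOOOOOOOOOOOOOOOOOOo..... [ 12 200 138]
276 ......OOOOOOOOOOOOOOOOOOOOOOO...... [ 11 196 139]
280 ................................... [120   6  41]
284 ................................... [ 0 33 54]
288 ................................... [10 19 80]
292 ................................... [ 6 17 73]
296 ................................... [ 0 17 92]
```

```bash
python3 - <<'E'
from h import *
print(move([528.2,-243.1,115],np.radians(93)))
E
```

```text
(array([91.64,  0.12, 33.86]), array([ 0.  ,  0.  , -0.04]))
```

Request:
jog_arm(series=[[46, 0, 0, 0, 0, -0.04, 0.9], [91, 0, 0, 0, 0, -0.04, 0.9], [91.5, 0, 20, 0, 0, -0.04, 0.9], [91.5, 0, 34, 0, 0, -0.04, 0.9], [91.5, 0, 34, 0, 0, -0.04, 0.9], [91.5, 0, 34, 0, 0, -0.04, 0.9], [91.5, 0, 34, 0, 0, -0.04, 0.9], [91.5, 0, 34, 0, 0, -0.04, 0.9]])

```text
time: 27.3
ee_pos: [528.6, -244.6, 115.6]
tool_rot: [2.159, 2.28, 0.0]
wrist_force: [0.1, -1.2, -2.6]
finger_gap: 0.336
grip_force: 45.0
```

```bash
python3 - <<'E'
from h import *
o=manip.observe();print(o["ee_pos"],yaw(),o["wrist_force"]);print(move([528.2,-243.1,105],np.radians(93)))
E
```

```text
[ 528.58 -244.61  115.56] 1.6252556844196056 [ 0.13 -1.21 -2.57]
(array([ 1.54, -0.31, 10.55]), array([0., 0., 0.]))
```

Request:
jog_arm(series=[[1.5, -0.3, 0, 0, 0, 0, 0.9], [1.5, -0.3, 8, 0, 0, 0, 0.9], [1.5, -0.3, 13, 0, 0, 0, 0.9], [1.5, -0.3, 16, 0, 0, 0, 0.9], [1.5, -0.3, 19, 0, 0, 0, 0.9], [1.5, -0.3, 19, 0, 0, 0, 0.9], [1.5, -0.3, 19, 0, 0, 0, 0.9]])

```text
time: 27.88
ee_pos: [528.2, -242.4, 95.4]
tool_rot: [2.157, 2.282, 0.001]
wrist_force: [3.6, -3.7, -9.1]
finger_gap: 0.336
grip_force: 45.0
```

```bash
python3 - <<'E'
from h import *
o=manip.observe();print(o["ee_pos"],yaw(),o["wrist_force"],o["ft_torque"]);print(move([528.2,-243.1,90],np.radians(93)))
E
```

```text
[ 528.23 -242.38   95.4 ] 1.6269745017578916 [ 3.57 -3.73 -9.08] [-1.07 -1.22  0.03]
(array([-0.71, -0.08,  5.4 ]), array([0., 0., 0.]))
```

Six millimetres in without resistance, so the hex seems to line up. I'll correct sideways a little and continue.

Request:
jog_arm(series=[[-0.7, 0.4, 0, 0, 0, 0, 0.9], [-0.7, 0.4, 3, 0, 0, 0, 0.9], [-0.7, 0.4, 5, 0, 0, 0, 0.9], [-0.7, 0.4, 6, 0, 0, 0, 0.9], [-0.7, 0.4, 6, 0, 0, 0, 0.9]])

```text
time: 28.3
ee_pos: [528.7, -242.7, 91.0]
tool_rot: [2.157, 2.282, -0.001]
wrist_force: [-0.9, -2.1, 7.8]
finger_gap: 0.337
grip_force: 45.0
```

```bash
python3 - <<'E'
from h import *
o=manip.observe();print(o["ee_pos"],yaw(),o["wrist_force"],o["ft_torque"])
E
```

```text
[ 528.71 -242.72   91.04] 1.6271046417013952 [-0.88 -2.1   7.79] [-0.61  0.08 -0.  ]
```

Request:
jog_arm(series=[[-0.5, -0.2, 1, 0, 0, 0, 0.9], [-0.5, -0.2, 4, 0, 0, 0, 0.9], [-0.5, -0.2, 7, 0, 0, 0, 0.9], [-0.5, -0.2, 9, 0, 0, 0, 0.9], [-0.5, -0.2, 9, 0, 0, 0, 0.9]])

```text
time: 28.72
ee_pos: [528.9, -242.9, 83.6]
tool_rot: [2.157, 2.282, -0.001]
wrist_force: [-4.9, -0.3, 23.4]
finger_gap: 0.335
grip_force: 45.0
```

```bash
python3 - <<'E'
from h import *
o=manip.observe();print(o["ee_pos"],yaw(),o["wrist_force"],o["ft_torque"])
E
```

```text
[ 528.86 -242.92   83.56] 1.6272256923586714 [-4.88 -0.32 23.39] [-0.13  1.18 -0.04]
```

Request:
jog_arm(series=[[0, -0.6, 0, 0, 0, 0, 0.9], [0, -0.6, 1, 0, 0, 0, 0.9], [0, -0.6, 2.5, 0, 0, 0, 0.9], [0, -0.6, 2.5, 0, 0, 0, 0.9]])

```text
time: 29.05
ee_pos: [528.8, -243.0, 81.9]
tool_rot: [2.156, 2.281, -0.001]
wrist_force: [-6.3, 0.5, 29.7]
finger_gap: 0.335
grip_force: 45.0
```

```bash
python3 - <<'E'
from h import *
o=manip.observe();print(o["ee_pos"],yaw(),o["wrist_force"],o["ft_torque"])
c=Cam("wrist"); t=o["ee_pos"]; y=yaw(); tx=np.array([np.cos(y),np.sin(y)]);ty=np.array([np.sin(y),-np.cos(y)])
print([ (h,c.pix([[*(t[:2]+14*tx),t[2]+h]])[0][1]) for h in (15,20.8,26)])
print("".join("O" if h[2]>120 else "o" if h[1]>100 else "." for h in c.hsv[240:285,251]))
print(c.hsv[215:240:3,251])
E
```

```text
[ 528.84 -242.98   81.94] 1.6273021510609584 [-6.33  0.49 29.75] [-0.    1.5  -0.05]
[(15, np.float64(252.05306386274714)), (20.8, np.float64(258.56621695901185)), (26, np.float64(264.90048319171296))]
ooooooooooooooooooOOOOOOOOOOOOOOOOOOOOOo.....
[[139  21  96]
 [130  23  98]
 [  8 175 115]
 [  9 172 114]
 [  9 173 115]
 [  9 174 116]
 [ 10 181 114]
 [ 10 180 116]
 [  9 176  97]]
```

Request:
jog_arm(series=[[0, -0.8, -1, 0, 0, 0, 0.9], [0, -0.8, -1, 0, 0, 0, 0.9], [0, -0.8, -1, 0, 0, 0, 0.7], [0, -0.8, -1, 0, 0, 0, 0.5], [0, -0.8, -1, 0, 0, 0, 0.5], [0, -0.8, -1, 0, 0, 0, 0.5], [0, -0.8, -1, 0, 0, 0, 0.5]])

```text
time: 29.68
ee_pos: [526.0, -242.5, 78.9]
tool_rot: [-2.157, -2.282, 0.001]
wrist_force: [-1.0, -1.1, -0.3]
finger_gap: 0.499
grip_force: 0.0
```

```bash
python3 - <<'E'
from h import *
o=manip.observe();print(o["ee_pos"],yaw(),o["wrist_force"],o["ft_torque"],o["finger_gap"]*88)
c=Cam("wrist"); t=o["ee_pos"]; y=yaw(); tx=np.array([np.cos(y),np.sin(y)]);ty=np.array([np.sin(y),-np.cos(y)])
print([ (h,c.pix([[*(t[:2]+13.9*tx),h]])[0][1]) for h in (98,100,102,104)])
print("".join("O" if h[2]>120 else "o" if h[1]>100 else "." for h in c.hsv[240:285,251]))
for r in (262,270): print("".join("O" if 5<=h[0]<=18 and h[1]>120 else "." for h in c.hsv[r,205:300]))
E
```

```text
[ 526.04 -242.45   78.91] 1.6274640500465969 [-0.96 -1.08 -0.31] [-0.05 -0.08 -0.01] 43.95118819433657
[(98, np.float64(256.6141742899927)), (100, np.float64(258.9177794827324)), (102, np.float64(261.2908530452364)), (104, np.float64(263.7362689685016))]
oooooooooooooooooooooooOOOOOOOOOOOOOOOOo.....
.................OOOOOOOOOOOOOOOOOOOOOOOOOOOOOOOOOOOOOOOOOOOOOOOOOOOOOOOOOOOOOOOOOOOOOOOOO.....
.................OOOOOOOOOOOOOOOOOOOOOOOOOOOOOOOOOOOOOOOOOOOOOOOOOOOOOOOOOOOOOOOOOOOOOOOOOO....
```

Request:
jog_arm(series=[[-1.6, 2.4, -2, 0, 0, 0, 0.5], [-1.6, 2.4, -2, 0, 0, 0, 0.5], [-1.6, 2.4, -2, 0, 0, 0, 0.5], [-1.6, 2.4, -2, 0, 0, 0, 0.9], [-1.6, 2.4, -2, 0, 0, 0, 0.9], [-1.6, 2.4, -2, 0, 0, 0, 0.9], [-1.6, 2.4, -2, 0, 0, 0, 0.9], [-1.6, 2.4, -2, 0, 0, 0, 0.9]], newtons=45)

```text
time: 30.4
ee_pos: [528.9, -244.3, 81.2]
tool_rot: [-2.158, -2.283, 0.0]
wrist_force: [-1.5, -0.2, -0.1]
finger_gap: 0.34
grip_force: 45.0
```

```bash
python3 - <<'E'
from h import *
o=manip.observe();print(o["ee_pos"],yaw(),o["wrist_force"],o["ft_torque"],o["finger_gap"]*88,o["joint_pos"])
E
```

```text
[ 528.91 -244.35   81.22] 1.6273238584379124 [-1.48 -0.18 -0.1 ] [-0.06 -0.   -0.01] 29.877532047244063 [ 0.73  0.73 -0.51  1.8   0.5   0.74  0.01]
```

Request:
jog_arm(series=[[0, 0, 0.5, 0, 0, 0.12, 0.9], [0, 0, 0.5, 0, 0, 0.24, 0.9], [0, 0, 0.5, 0, 0, 0.36, 0.9], [0, 0, 0.5, 0, 0, 0.48, 0.9], [0, 0, 0.5, 0, 0, 0.6, 0.9], [0, 0, 0.5, 0, 0, 0.72, 0.9], [0, 0, 0.5, 0, 0, 0.84, 0.9], [0, 0, 0.5, 0, 0, 0.84, 0.9]])

```text
time: 31.07
ee_pos: [528.9, -244.4, 81.2]
tool_rot: [2.903, 1.199, -0.001]
wrist_force: [-2.4, 0.1, 4.7]
finger_gap: 0.332
grip_force: 45.0
```

```bash
python3 - <<'E'
from h import *
o=manip.observe();print(o["ee_pos"],yaw(),o["wrist_force"],o["ft_torque"],o["finger_gap"]*88,o["joint_pos"])
E
```

```text
[ 528.94 -244.41   81.15] 0.7833904915259837 [-2.39  0.14  4.67] [ 0.16  0.42 -0.09] 29.185098876960105 [ 0.58  0.69 -0.3   1.81  0.3   0.69 -0.68]
```

Request:
jog_arm(series=[[0, 0, 0, 0, 0, 0.12, 0.9], [0, 0, 0, 0, 0, 0.24, 0.9], [0, 0, 0, 0, 0, 0.36, 0.9], [0, 0, 0, 0, 0, 0.48, 0.9], [0, 0, 0, 0, 0, 0.6, 0.9], [0, 0, 0, 0, 0, 0.73, 0.9], [0, 0, 0, 0, 0, 0.73, 0.9], [0, 0, 0, 0, 0, 0.73, 0.9]])

```text
time: 31.73
ee_pos: [528.9, -244.5, 81.1]
tool_rot: [3.14, 0.095, -0.001]
wrist_force: [-2.1, 0.8, 7.0]
finger_gap: 0.335
grip_force: 45.0
```

```bash
python3 - <<'E'
from h import *
o=manip.observe();print(o["ee_pos"],yaw(),o["wrist_force"],o["ft_torque"],o["finger_gap"]*88,o["joint_pos"])
s=Cam("scene"); cv2.imwrite("pics/s13.png",s.im)
E
```

```text
[ 528.93 -244.49   81.15] 0.06063517444708655 [-2.07  0.83  6.96] [ 0.    0.58 -0.04] 29.51398313546233 [ 0.45  0.67 -0.12  1.82  0.13  0.66 -1.26]
```

Request:
jog_arm(series=[[0, 0, 0, 0, 0, 0, 0.35], [0, 0, 0, 0, 0, 0, 0.35], [0, 0, 0, 0, 0, 0, 0.35], [0, 0, 0, 0, 0, -0.06, 0.35], [0, 0, 0, 0, 0, -0.18, 0.35], [0, 0, 0, 0, 0, -0.3, 0.35], [0, 0, 0, 0, 0, -0.42, 0.35], [0, 0, 0, 0, 0, -0.54, 0.35]])

```text
time: 32.45
ee_pos: [529.2, -244.3, 80.6]
tool_rot: [-2.999, -0.935, -0.0]
wrist_force: [-0.1, 0.7, 0.6]
finger_gap: 0.651
grip_force: 0.0
```

```bash
python3 - <<'E'
from h import *
o=manip.observe();print(o["ee_pos"],yaw(),o["wrist_force"],o["finger_gap"]*88)
print(move([528.7,-244.2,81],1.627))
E
```

```text
[ 529.16 -244.27   80.62] 0.6046342010643256 [-0.14  0.72  0.55] 57.2828116913805
(array([-0.34, -0.32, -0.38]), array([ 0.  , -0.  , -1.02]))
```

Request:
jog_arm(series=[[-0.3, -0.3, 0, 0, 0, -0.12, 0.35], [-0.3, -0.3, 0, 0, 0, -0.24, 0.35], [-0.3, -0.3, 0, 0, 0, -0.36, 0.35], [-0.3, -0.3, 0, 0, 0, -0.48, 0.35], [-0.3, -0.3, 0, 0, 0, -0.6, 0.35], [-0.3, -0.3, 0, 0, 0, -0.72, 0.35], [-0.3, -0.3, 0, 0, 0, -0.84, 0.35], [-0.3, -0.3, 0, 0, 0, -0.96, 0.35]])

```text
time: 33.12
ee_pos: [528.7, -244.3, 80.6]
tool_rot: [-2.229, -2.214, -0.0]
wrist_force: [0.1, -0.7, -0.1]
finger_gap: 0.649
grip_force: 0.0
```

Request:
jog_arm(series=[[0, 0, 0, 0, 0, -0.06, 0.35], [0, 0, 0, 0, 0, -0.06, 0.35], [0, 0, 0, 0, 0, -0.06, 0.9], [0, 0, 0, 0, 0, -0.06, 0.9], [0, 0, 0, 0, 0, -0.06, 0.9], [0, 0, 0, 0, 0, -0.06, 0.9], [0, 0, 0, 0, 0, -0.06, 0.9], [0, 0, 0, 0, 0, -0.06, 0.9]])

```text
time: 33.78
ee_pos: [528.8, -244.2, 80.8]
tool_rot: [2.169, 2.272, -0.0]
wrist_force: [0.1, -0.4, -0.2]
finger_gap: 0.338
grip_force: 44.9
```

```bash
python3 - <<'E'
from h import *
o=manip.observe();print(o["ee_pos"],yaw(),o["wrist_force"],o["ft_torque"],o["finger_gap"]*88,o["grip_force"])
E
```

```text
[ 528.77 -244.2    80.82] 1.6172733642502923 [ 0.08 -0.42 -0.17] [-0.06 -0.12  0.05] 29.758437305137843 44.91140355501557
```

Request:
jog_arm(series=[[0, 0, 0, 0, 0, 0.12, 0.9], [0, 0, 0, 0, 0, 0.24, 0.9], [0, 0, 0, 0, 0, 0.36, 0.9], [0, 0, 0, 0, 0, 0.48, 0.9], [0, 0, 0, 0, 0, 0.6, 0.9], [0, 0, 0, 0, 0, 0.72, 0.9], [0, 0, 0, 0, 0, 0.84, 0.9], [0, 0, 0, 0, 0, 0.84, 0.9]])

```text
time: 34.45
ee_pos: [528.8, -244.3, 80.8]
tool_rot: [2.909, 1.184, -0.0]
wrist_force: [-0.4, -0.1, -1.4]
finger_gap: 0.334
grip_force: 44.9
```

Request:
jog_arm(series=[[0, 0, 0, 0, 0, 0.12, 0.9], [0, 0, 0, 0, 0, 0.24, 0.9], [0, 0, 0, 0, 0, 0.36, 0.9], [0, 0, 0, 0, 0, 0.48, 0.9], [0, 0, 0, 0, 0, 0.6, 0.9], [0, 0, 0, 0, 0, 0.73, 0.9], [0, 0, 0, 0, 0, 0.73, 0.9], [0, 0, 0, 0, 0, 0.73, 0.9]])

```text
time: 35.12
ee_pos: [528.8, -244.4, 80.8]
tool_rot: [3.14, 0.083, -0.0]
wrist_force: [0.7, -0.9, -0.4]
finger_gap: 0.336
grip_force: 44.9
```

```bash
python3 - <<'E'
from h import *
o=manip.observe();print(o["ee_pos"],yaw(),o["wrist_force"],o["ft_torque"],o["finger_gap"]*88)
E
```

```text
[ 528.79 -244.36   80.8 ] 0.052817863372085855 [ 0.69 -0.89 -0.38] [-0.24 -0.11 -0.03] 29.557425328529128
```

Request:
jog_arm(series=[[0, 0, 0, 0, 0, 0, 0.35], [0, 0, 0, 0, 0, 0, 0.35], [0, 0, 0, 0, 0, 0, 0.35], [0, 0, 0, 0, 0, -0.06, 0.35], [0, 0, 0, 0, 0, -0.18, 0.35], [0, 0, 0, 0, 0, -0.3, 0.35], [0, 0, 0, 0, 0, -0.42, 0.35], [0, 0, 0, 0, 0, -0.54, 0.35]])

```text
time: 35.78
ee_pos: [528.6, -244.2, 80.8]
tool_rot: [-3.004, -0.921, 0.0]
wrist_force: [-0.5, -0.0, -0.8]
finger_gap: 0.651
grip_force: 0.0
```

Request:
jog_arm(series=[[0, 0, 0, 0, 0, -0.12, 0.35], [0, 0, 0, 0, 0, -0.24, 0.35], [0, 0, 0, 0, 0, -0.36, 0.35], [0, 0, 0, 0, 0, -0.48, 0.35], [0, 0, 0, 0, 0, -0.6, 0.35], [0, 0, 0, 0, 0, -0.72, 0.35], [0, 0, 0, 0, 0, -0.84, 0.35], [0, 0, 0, 0, 0, -0.96, 0.35]])

```text
time: 36.45
ee_pos: [528.6, -244.4, 80.8]
tool_rot: [-2.239, -2.203, -0.0]
wrist_force: [-0.0, -0.3, -0.3]
finger_gap: 0.647
grip_force: 0.0
```

```bash
python3 - <<'E'
from h import *
o=manip.observe();print(o["ee_pos"],yaw(),o["wrist_force"],o["ft_torque"],o["finger_gap"]*88,o["grip_force"])
print(move([528.7,-244.2,81],1.62))
c=Cam("wrist"); u=np.array([np.cos(-.063),np.sin(-.063)]);v=np.array([-u[1],u[0]]);W=np.array([528.2,-244.2])
m=c.mask((172,120,50),(180,255,255))|c.mask((0,190,50),(4,255,255)); m[225:]=0;m[:,:120]=0;m[:,400:]=0
n,l,st,_=cv2.connectedComponentsWithStats(m)
for k in range(1,n):
    if st[k,4]>150:
        e=c.on(np.argwhere(l==k)[:,::-1],15)[:,:2]-W; print("red bar y from socket",st[k],np.percentile(e@v,[2,98]),np.percentile(e@u,[1,99]))
E
```

```text
[ 528.58 -244.37   80.82] 1.5546024489673036 [-0.03 -0.32 -0.31] [-0.01 -0.04  0.  ] 56.92745365864402 0.0
(array([ 0.17,  0.12, -0.18]), array([-0.  , -0.  , -0.07]))
red bar y from socket [ 308    0   58   42 1604] [124.99 154.84] [31.01 69.95]
```

Request:
jog_arm(series=[[0, 0, 0, 0, 0, -0.06, 0.35], [0, 0, 0, 0, 0, -0.06, 0.35], [0, 0, 0, 0, 0, -0.06, 0.9], [0, 0, 0, 0, 0, -0.06, 0.9], [0, 0, 0, 0, 0, -0.06, 0.9], [0, 0, 0, 0, 0, -0.06, 0.9], [0, 0, 0, 0, 0, -0.06, 0.9], [0, 0, 0, 0, 0, -0.06, 0.9]])

```text
time: 37.17
ee_pos: [528.6, -244.2, 80.8]
tool_rot: [-2.181, -2.261, 0.0]
wrist_force: [-1.0, -0.1, 0.4]
finger_gap: 0.331
grip_force: 44.8
```

Request:
jog_arm(series=[[0, 0, 0, 0, 0, 0.12, 0.9], [0, 0, 0, 0, 0, 0.24, 0.9], [0, 0, 0, 0, 0, 0.36, 0.9], [0, 0, 0, 0, 0, 0.48, 0.9], [0, 0, 0, 0, 0, 0.6, 0.9], [0, 0, 0, 0, 0, 0.72, 0.9], [0, 0, 0, 0, 0, 0.84, 0.9], [0, 0, 0, 0, 0, 0.84, 0.9]])

```text
time: 37.83
ee_pos: [528.8, -244.2, 80.9]
tool_rot: [2.915, 1.17, -0.0]
wrist_force: [0.2, 0.4, 0.2]
finger_gap: 0.34
grip_force: 44.8
```

Request:
jog_arm(series=[[0, 0, 0, 0, 0, 0.12, 0.9], [0, 0, 0, 0, 0, 0.24, 0.9], [0, 0, 0, 0, 0, 0.36, 0.9], [0, 0, 0, 0, 0, 0.48, 0.9], [0, 0, 0, 0, 0, 0.6, 0.9], [0, 0, 0, 0, 0, 0.73, 0.9], [0, 0, 0, 0, 0, 0.73, 0.9], [0, 0, 0, 0, 0, 0.73, 0.9]])

```text
time: 38.5
ee_pos: [528.8, -244.3, 80.8]
tool_rot: [3.141, 0.067, -0.0]
wrist_force: [-0.6, -0.6, 0.7]
finger_gap: 0.331
grip_force: 44.8
```

```bash
python3 - <<'E'
from h import *
o=manip.observe();print(o["ee_pos"],yaw(),o["wrist_force"],o["ft_torque"],o["finger_gap"]*88)
E
```

```text
[ 528.8  -244.25   80.84] 0.04284734840519087 [-0.61 -0.6   0.74] [-0.05 -0.04 -0.16] 29.163733982442412
```

Request:
jog_arm(series=[[0, 0, 0, 0, 0, 0, 0.35], [0, 0, 0, 0, 0, 0, 0.35], [0, 0, 0, 0, 0, 0, 0.35], [0, 0, 0, 0, 0, -0.06, 0.35], [0, 0, 0, 0, 0, -0.18, 0.35], [0, 0, 0, 0, 0, -0.3, 0.35], [0, 0, 0, 0, 0, -0.42, 0.35], [0, 0, 0, 0, 0, -0.54, 0.35]])

```text
time: 39.17
ee_pos: [528.6, -244.3, 80.8]
tool_rot: [-3.008, -0.905, 0.0]
wrist_force: [-1.1, -0.4, 0.1]
finger_gap: 0.652
grip_force: 0.0
```

Request:
jog_arm(series=[[0, 0, 0, 0, 0, -0.12, 0.35], [0, 0, 0, 0, 0, -0.24, 0.35], [0, 0, 0, 0, 0, -0.36, 0.35], [0, 0, 0, 0, 0, -0.48, 0.35], [0, 0, 0, 0, 0, -0.6, 0.35], [0, 0, 0, 0, 0, -0.72, 0.35], [0, 0, 0, 0, 0, -0.84, 0.35], [0, 0, 0, 0, 0, -0.96, 0.35]])

```text
time: 39.83
ee_pos: [528.6, -244.5, 80.8]
tool_rot: [2.25, 2.192, 0.0]
wrist_force: [0.5, -0.7, 0.1]
finger_gap: 0.65
grip_force: 0.0
```

```bash
python3 - <<'E'
from h import *
o=manip.observe();print(o["ee_pos"],yaw(),o["wrist_force"],o["ft_torque"],o["finger_gap"]*88,o["grip_force"])
print(move([528.7,-244.2,81],1.62))
E
```

```text
[ 528.6  -244.45   80.82] 1.544453345315521 [ 0.5  -0.69  0.06] [-0.02 -0.06 -0.01] 57.228193377258386 0.0
(array([ 0.25,  0.09, -0.18]), array([ 0.  ,  0.  , -0.08]))
```

Quarter 4.

Request:
jog_arm(series=[[0, 0, 0, 0, 0, -0.08, 0.35], [0, 0, 0, 0, 0, -0.08, 0.35], [0, 0, 0, 0, 0, -0.08, 0.9], [0, 0, 0, 0, 0, -0.08, 0.9], [0, 0, 0, 0, 0, -0.08, 0.9], [0, 0, 0, 0, 0, -0.08, 0.9], [0, 0, 0, 0, 0, -0.08, 0.9], [0, 0, 0, 0, 0, -0.08, 0.9]])

```text
time: 40.5
ee_pos: [528.7, -244.2, 80.8]
tool_rot: [2.169, 2.272, -0.0]
wrist_force: [-0.5, 0.8, 0.3]
finger_gap: 0.337
grip_force: 45.0
```

Request:
jog_arm(series=[[0, 0, 0, 0, 0, 0.12, 0.9], [0, 0, 0, 0, 0, 0.24, 0.9], [0, 0, 0, 0, 0, 0.36, 0.9], [0, 0, 0, 0, 0, 0.48, 0.9], [0, 0, 0, 0, 0, 0.6, 0.9], [0, 0, 0, 0, 0, 0.72, 0.9], [0, 0, 0, 0, 0, 0.84, 0.9], [0, 0, 0, 0, 0, 0.84, 0.9]])

```text
time: 41.17
ee_pos: [528.7, -244.2, 80.8]
tool_rot: [2.909, 1.185, -0.0]
wrist_force: [-0.3, 0.3, -0.3]
finger_gap: 0.333
grip_force: 45.0
```

Request:
jog_arm(series=[[0, 0, 0, 0, 0, 0.12, 0.9], [0, 0, 0, 0, 0, 0.24, 0.9], [0, 0, 0, 0, 0, 0.36, 0.9], [0, 0, 0, 0, 0, 0.48, 0.9], [0, 0, 0, 0, 0, 0.6, 0.9], [0, 0, 0, 0, 0, 0.73, 0.9], [0, 0, 0, 0, 0, 0.73, 0.9], [0, 0, 0, 0, 0, 0.73, 0.9]])

```text
time: 41.83
ee_pos: [528.8, -244.3, 80.9]
tool_rot: [3.14, 0.083, 0.0]
wrist_force: [-0.1, -0.9, 0.8]
finger_gap: 0.336
grip_force: 45.0
```

```bash
python3 - <<'E'
from h import *
o=manip.observe();print(o["ee_pos"],yaw(),o["wrist_force"],o["ft_torque"],o["finger_gap"]*88)
E
```

```text
[ 528.81 -244.29   80.86] 0.052823804661494965 [-0.05 -0.89  0.81] [-0.12 -0.04 -0.1 ] 29.532789580210753
```

Request:
jog_arm(series=[[0, 0, 0, 0, 0, 0, 0.35], [0, 0, 0, 0, 0, 0, 0.35], [0, 0, 0, 0, 0, 0, 0.35], [0, 0, 0, 0, 0, -0.06, 0.35], [0, 0, 0, 0, 0, -0.18, 0.35], [0, 0, 0, 0, 0, -0.3, 0.35], [0, 0, 0, 0, 0, -0.42, 0.35], [0, 0, 0, 0, 0, -0.54, 0.35]])

```text
time: 42.5
ee_pos: [528.6, -244.3, 80.8]
tool_rot: [-3.004, -0.92, -0.0]
wrist_force: [-0.5, 0.5, 0.1]
finger_gap: 0.652
grip_force: 0.0
```

Request:
jog_arm(series=[[0, 0, 0, 0, 0, -0.12, 0.35], [0, 0, 0, 0, 0, -0.24, 0.35], [0, 0, 0, 0, 0, -0.36, 0.35], [0, 0, 0, 0, 0, -0.48, 0.35], [0, 0, 0, 0, 0, -0.6, 0.35], [0, 0, 0, 0, 0, -0.72, 0.35], [0, 0, 0, 0, 0, -0.84, 0.35], [0, 0, 0, 0, 0, -0.96, 0.35]])

```text
time: 43.17
ee_pos: [528.6, -244.4, 80.8]
tool_rot: [2.239, 2.203, 0.0]
wrist_force: [0.4, 0.0, -0.4]
finger_gap: 0.65
grip_force: 0.0
```

Request:
jog_arm(series=[[0, 0, 0, 0, 0, -0.08, 0.35], [0, 0, 0, 0, 0, -0.08, 0.35], [0, 0, 0, 0, 0, -0.08, 0.9], [0, 0, 0, 0, 0, -0.08, 0.9], [0, 0, 0, 0, 0, -0.08, 0.9], [0, 0, 0, 0, 0, -0.08, 0.9], [0, 0, 0, 0, 0, -0.08, 0.9], [0, 0, 0, 0, 0, -0.08, 0.9]])

```text
time: 43.83
ee_pos: [528.8, -244.2, 80.8]
tool_rot: [2.158, 2.283, -0.0]
wrist_force: [-0.1, 0.8, 0.3]
finger_gap: 0.34
grip_force: 45.0
```

```bash
python3 - <<'E'
from h import *
o=manip.observe();print(o["ee_pos"],yaw(),o["wrist_force"],o["ft_torque"],o["finger_gap"]*88,o["grip_force"])
E
```

```text
[ 528.8  -244.24   80.83] 1.6270057354809333 [-0.07  0.75  0.26] [-0.   -0.16 -0.09] 29.91180162214184 44.95375806000084
```

Request:
jog_arm(series=[[0, 0, 0, 0, 0, 0.12, 0.9], [0, 0, 0, 0, 0, 0.24, 0.9], [0, 0, 0, 0, 0, 0.36, 0.9], [0, 0, 0, 0, 0, 0.48, 0.9], [0, 0, 0, 0, 0, 0.6, 0.9], [0, 0, 0, 0, 0, 0.72, 0.9], [0, 0, 0, 0, 0, 0.84, 0.9], [0, 0, 0, 0, 0, 0.84, 0.9]])

```text
time: 44.5
ee_pos: [528.8, -244.3, 80.9]
tool_rot: [2.903, 1.199, -0.0]
wrist_force: [1.5, -0.6, -1.8]
finger_gap: 0.336
grip_force: 45.0
```

Request:
jog_arm(series=[[0, 0, 0, 0, 0, 0.1, 0.9], [0, 0, 0, 0, 0, 0.2, 0.9], [0, 0, 0, 0, 0, 0.2, 0.9]])

```text
time: 44.75
ee_pos: [528.8, -244.3, 80.9]
tool_rot: [3.007, 0.909, 0.0]
wrist_force: [0.1, -0.1, -1.0]
finger_gap: 0.335
grip_force: 45.0
```

```bash
python3 - <<'E'
from h import *
o=manip.observe();print(o["ee_pos"],yaw(),o["wrist_force"],o["ft_torque"],o["finger_gap"]*88)
E
```

```text
[ 528.84 -244.34   80.87] 0.5874768884551465 [ 0.14 -0.12 -1.05] [-0.14 -0.19 -0.06] 29.504800117185198
```

Request:
jog_arm(series=[[0, 0, 0, 0, 0, 0.05, 0.9], [0, 0, 0, 0, 0, 0.1, 0.9], [0, 0, 0, 0, 0, 0.1, 0.9]])

```text
time: 45.0
ee_pos: [528.8, -244.4, 80.8]
tool_rot: [3.047, 0.763, 0.0]
wrist_force: [0.2, -0.6, 0.5]
finger_gap: 0.337
grip_force: 45.0
```

```bash
python3 - <<'E'
from h import *
o=manip.observe();print(o["ee_pos"],yaw(),o["wrist_force"],o["ft_torque"],o["finger_gap"]*88)
E
```

```text
[ 528.82 -244.35   80.85] 0.4909609218782971 [ 0.18 -0.62  0.55] [-0.15 -0.11  0.04] 29.68490933072743
```

Request:
jog_arm(series=[[0, 0, 0, 0, 0, 0.07, 0.9], [0, 0, 0, 0, 0, 0.13, 0.9], [0, 0, 0, 0, 0, 0.13, 0.9]])

```text
time: 45.25
ee_pos: [528.8, -244.3, 80.8]
tool_rot: [3.09, 0.563, 0.0]
wrist_force: [0.7, -1.0, -0.5]
finger_gap: 0.331
grip_force: 45.0
```

```bash
python3 - <<'E'
from h import *
o=manip.observe();print(yaw(),o["wrist_force"],o["ft_torque"],o["finger_gap"]*88)
E
```

```text
0.36031211708864985 [ 0.73 -1.   -0.48] [-0.16 -0.18  0.  ] 29.16731011760147
```

Request:
jog_arm(series=[[0, 0, 0, 0, 0, 0.06, 0.9], [0, 0, 0, 0, 0, 0.1, 0.9], [0, 0, 0, 0, 0, 0.1, 0.9]])

```text
time: 45.5
ee_pos: [528.8, -244.4, 80.8]
tool_rot: [3.115, 0.409, 0.0]
wrist_force: [0.8, -0.0, -0.3]
finger_gap: 0.336
grip_force: 45.0
```

```bash
python3 - <<'E'
from h import *
o=manip.observe();print(yaw(),o["wrist_force"],o["ft_torque"],o["finger_gap"]*88)
E
```

```text
0.2609528812765583 [ 0.76 -0.02 -0.27] [-0.19 -0.2   0.02] 29.6069494079605
```

Request:
jog_arm(series=[[0, 0, 0, 0, 0, 0.05, 0.9], [0, 0, 0, 0, 0, 0.1, 0.9], [0, 0, 0, 0, 0, 0.1, 0.9]])

```text
time: 45.75
ee_pos: [528.7, -244.3, 80.7]
tool_rot: [3.131, 0.251, 0.0]
wrist_force: [1.3, -0.0, -2.0]
finger_gap: 0.338
grip_force: 45.0
```

```bash
python3 - <<'E'
from h import *
o=manip.observe();print(yaw(),o["wrist_force"],o["ft_torque"],o["finger_gap"]*88)
E
```

```text
0.16010418101064156 [ 1.32 -0.04 -2.05] [-0.13 -0.31 -0.01] 29.746109809129432
```

Request:
jog_arm(series=[[0, 0, 0, 0, 0, 0.05, 0.9], [0, 0, 0, 0, 0, 0.1, 0.9], [0, 0, 0, 0, 0, 0.1, 0.9]])

```text
time: 46.0
ee_pos: [528.4, -244.3, 80.6]
tool_rot: [-3.14, -0.094, 0.001]
wrist_force: [0.8, -0.4, -1.6]
finger_gap: 0.336
grip_force: 45.0
```

```bash
python3 - <<'E'
from h import *
o=manip.observe();print(yaw(),o["wrist_force"],o["ft_torque"],o["finger_gap"]*88)
E
```

```text
0.06009479985094192 [ 0.81 -0.37 -1.62] [-0.18 -0.16  0.04] 29.56453091594872
```

Request:
jog_arm(series=[[0, 0, 0, 0, 0, 0.05, 0.9], [0, 0, 0, 0, 0, 0.1, 0.9], [0, 0, 0, 0, 0, 0.1, 0.9]])

```text
time: 46.25
ee_pos: [528.3, -244.0, 80.5]
tool_rot: [-3.141, 0.063, 0.002]
wrist_force: [0.9, -0.9, -2.4]
finger_gap: 0.336
grip_force: 45.0
```

```bash
python3 - <<'E'
from h import *
o=manip.observe();print(yaw(),o["wrist_force"],o["ft_torque"],o["finger_gap"]*88)
E
```

```text
-0.03981257326099053 [ 0.86 -0.88 -2.38] [ 0.04 -0.06  0.01] 29.594486171082345
```

Request:
jog_arm(series=[[0, 0, 0, 0, 0, 0, 0.35], [0, 0, 0, 0, 0, 0, 0.35], [0, 0, 0, 0, 0, 0, 0.35], [0, 0, -35, 0, 0, 0, 0.35], [0, 0, -70, 0, 0, 0, 0.35], [-30, 0, -90, 0, 0, 0, 0.35], [-60, 0, -110, 0, 0, 0, 0.35], [-80, 0, -110, 0, 0, 0, 0.35]])

```text
time: 46.92
ee_pos: [448.4, -241.8, 194.3]
tool_rot: [3.138, -0.065, 0.007]
wrist_force: [-0.1, -0.9, -0.7]
finger_gap: 0.649
grip_force: 0.0
```

Request:
jog_arm(series=[[0, 0, 0, 0, 0, 0, 0.35], [0, 0, 0, 0, 0, 0, 0.35], [0, 0, 0, 0, 0, 0, 0.35]])

```text
time: 47.17
ee_pos: [449.5, -240.8, 190.9]
tool_rot: [3.141, -0.066, 0.001]
wrist_force: [0.5, 0.7, 0.6]
finger_gap: 0.652
grip_force: 0.0
```

```bash
python3 - <<'E'
from h import *
o=manip.observe();c=Cam("wrist");print(o["ee_pos"],yaw());np.save("w14.npy",c.im);np.savez("w14c.npz",eye=c.eye,R=c.R)
u=np.array([np.cos(-.063),np.sin(-.063)]);v=np.array([-u[1],u[0]]);W=np.array([528.2,-244.2])
def ext(m,z,amin=150):
    n,l,st,_=cv2.connectedComponentsWithStats(m)
    for k in range(1,n):
        if st[k,4]>amin:
            e=c.on(np.argwhere(l==k)[:,::-1],z)[:,:2]-W; print(st[k],"x",np.percentile(e@u,[1,50,99]),"y",np.percentile(e@v,[2,50,98]))
m=c.mask((172,120,50),(180,255,255))|c.mask((0,150,50),(4,255,255)); m[240:]=0
print("red");ext(m,15)
m=c.mask((14,90,60),(30,255,255)); m[240:]=0; print("gold");ext(m,11)
m=c.mask((5,130,60),(13,255,255)); m[240:]=0; print("orange (z102)"); ext(m,101)
n,l,st,_=cv2.connectedComponentsWithStats(c.mask((5,130,100),(13,255,255)));k=1+np.argmax(st[1:,4]);print(st[k])
print(cv2.minAreaRect(c.on(np.argwhere(l==k)[:,::-1],101)[:,:2].astype(np.float32)))
E
```

```text
[ 449.49 -240.83  190.87] -0.04146182837046721
red
[ 196   47   11  117 1116] x [-59.5   -0.11  59.1 ] y [46.87 51.27 56.35]
[ 96  89  29  30 625] x [-10.11   6.17  21.76] y [138.34 153.23 171.18]
gold
[  69   51  128  112 6808] x [-58.7  -17.08  56.11] y [ 59.09 128.3  208.5 ]
[ 233   84   37   37 1337] x [-14.87   3.26  21.56] y [-17.31   0.74  18.81]
[ 29 165  29  75 993] x [-161.76 -110.69  -62.79] y [257.31 271.14 285.3 ]
orange (z102)
[231  82  41  41 295] x [-14.88  -0.34  14.07] y [-14.09   0.08  14.97]
[152  89  32  32 919] x [-13.67  -2.49   8.6 ] y [50.73 61.49 73.24]
[121  90  10  29 214] x [-10.99  -0.87   9.96] y [92.94 96.34 99.89]
[ 366  179   63   61 2303] x [-106.15  -79.47  -55.99] y [-148.79 -121.8   -99.63]
[ 376  180   52   60 1282]
((438.9577941894531, -363.35211181640625), (50.38673782348633, 49.46110534667969), 81.27757263183594)
```

```bash
python3 - <<'E'
from h import *
c=Cam("wrist"); z=np.load("w14c.npz"); c.eye=z["eye"];c.R=z["R"]; c.im=np.load("w14.npy"); c.hsv=cv2.cvtColor(c.im,cv2.COLOR_BGR2HSV)
m=c.mask((8,130,130),(30,255,255),(222,74,285,135)); n,l,st,_=cv2.connectedComponentsWithStats(m);k=1+np.argmax(st[1:,4])
for z in (98,100,102): print(st[k],cv2.minAreaRect(c.on(np.argwhere(l==k)[:,::-1],z)[:,:2].astype(np.float32)))
w=Cam("wrist"); zz=np.load("w12c.npz"); 
u=np.array([np.cos(-.063),np.sin(-.063)]);v=np.array([-u[1],u[0]])
# bar face before (w3) and now, same edge detection
def bar(npz,npy):
    z=np.load(npz); c.eye=z["eye"];c.R=z["R"]; c.im=np.load(npy); c.hsv=cv2.cvtColor(c.im,cv2.COLOR_BGR2HSV)
    m=c.mask((172,120,50),(180,255,255))|c.mask((0,150,50),(4,255,255)); m[240:]=0
    n,l,st,_=cv2.connectedComponentsWithStats(m)
    for k in range(1,n):
        if st[k,4]>300:
            e=c.on(np.argwhere(l==k)[:,::-1],15)[:,:2]-[528.2,-244.2]
            if np.ptp(e@u)>100 and np.ptp(e@v)<30: print(npy,np.percentile(e@v,[2,50,98]))
for a in ("w3","w13","w14"): bar(a+"c.npz",a+".npy")
E
```

```text
[ 231   82   41   40 1624] ((527.953857421875, -243.69415283203125), (29.208158493041992, 28.932512283325195), 87.6466064453125)
[ 231   82   41   40 1624] ((527.8677978515625, -243.69378662109375), (28.941587448120117, 28.66844940185547), 87.64665985107422)
[ 231   82   41   40 1624] ((527.78173828125, -243.6934356689453), (28.67498207092285, 28.404376983642578), 87.6467056274414)
w3.npy [39.83 44.76 49.67]
w13.npy [37.19 42.77 47.86]
w14.npy [46.87 51.27 56.35]
```

```bash
python3 - <<'E'
from h import *
print(move([528.2,-243.9,150],1.53))
E
```

```text
(array([78.66,  0.07, 40.41]), array([-0.  , -0.  , -1.57]))
```

Request:
jog_arm(series=[[79, 0, 20, 0, 0, -1.57, 0.35], [79, 0, 40, 0, 0, -1.57, 0.35], [79, 0, 40, 0, 0, -1.57, 0.35], [79, 0, 40, 0, 0, -1.57, 0.35], [79, 0, 40, 0, 0, -1.57, 0.35], [79, 0, 40, 0, 0, -1.57, 0.35], [79, 0, 40, 0, 0, -1.57, 0.35], [79, 0, 40, 0, 0, -1.57, 0.35]])

```text
time: 47.98
ee_pos: [528.2, -243.9, 150.1]
tool_rot: [-2.783, -1.456, 0.0]
wrist_force: [-0.0, 0.5, 1.0]
finger_gap: 0.646
grip_force: 0.0
```

```bash
python3 - <<'E'
from h import *
print(manip.observe()["ee_pos"],yaw(),move([528.2,-243.9,125],1.53))
E
```

```text
[ 528.24 -243.91  150.13] 0.9642129706168969 (array([-0.02, -0.03, 25.13]), array([-0.  , -0.  , -0.57]))
```

Request:
jog_arm(series=[[0, 0, 0, 0, 0, -0.57, 0.35], [0, 0, 0, 0, 0, -0.57, 0.35], [0, 0, 0, 0, 0, -0.57, 0.35], [0, 0, 0, 0, 0, -0.57, 0.35], [0, 0, 0, 0, 0, -0.57, 0.35], [0, 0, 25, 0, 0, -0.57, 0.35], [0, 0, 50, 0, 0, -0.57, 0.35], [0, 0, 69, 0, 0, -0.57, 0.35]])

```text
time: 48.65
ee_pos: [527.7, -244.0, 79.8]
tool_rot: [-2.268, -2.172, -0.0]
wrist_force: [-0.6, -0.5, 0.1]
finger_gap: 0.648
grip_force: 0.0
```

Request:
jog_arm(series=[[0, 0, 0, 0, 0, 0, 0.35], [0, 0, 0, 0, 0, 0, 0.35], [0, 0, 0, 0, 0, 0, 0.9], [0, 0, 0, 0, 0, 0, 0.9], [0, 0, 0, 0, 0, 0, 0.9], [0, 0, 0, 0, 0, 0, 0.9], [0, 0, 0, 0, 0, 0, 0.9], [0, 0, 0, 0, 0, 0, 0.9]], newtons=45)

```text
time: 49.32
ee_pos: [528.2, -244.5, 82.6]
tool_rot: [2.268, 2.172, 0.001]
wrist_force: [-0.6, -1.1, 5.4]
finger_gap: 0.337
grip_force: 45.0
```

Request:
jog_arm(series=[[0, 0, 0, 0, 0, 0.05, 0.9], [0, 0, 0, 0, 0, 0.1, 0.9], [0, 0, 0, 0, 0, 0.15, 0.9], [0, 0, 0, 0, 0, 0.15, 0.9]])

```text
time: 49.65
ee_pos: [528.4, -244.7, 82.6]
tool_rot: [2.426, 1.993, 0.001]
wrist_force: [-0.6, 0.0, 5.6]
finger_gap: 0.337
grip_force: 45.0
```

```bash
python3 - <<'E'
from h import *
o=manip.observe();print(o["ee_pos"],yaw(),o["wrist_force"],o["ft_torque"],o["finger_gap"]*88,o["tau"][6],o["qvel"])
E
```

```text
[ 528.36 -244.66   82.57] 1.3755409658538327 [-0.55  0.    5.63] [-0.07 -0.04 -0.04] 29.69840344906672 -0.5690562352538109 [ 0.01  0.   -0.01 -0.    0.02  0.    0.07]
```

Request:
jog_arm(series=[[0, 0, 0, 0, 0, 0.07, 0.9], [0, 0, 0, 0, 0, 0.14, 0.9], [0, 0, 0, 0, 0, 0.2, 0.9], [0, 0, 0, 0, 0, 0.2, 0.9], [0, 0, 0, 0, 0, 0.2, 0.9]])

```text
time: 50.07
ee_pos: [528.4, -244.8, 82.5]
tool_rot: [2.609, 1.747, 0.001]
wrist_force: [-0.1, -0.8, 5.7]
finger_gap: 0.339
grip_force: 45.0
```

```bash
python3 - <<'E'
from h import *
o=manip.observe();print(o["ee_pos"],yaw(),o["wrist_force"],o["ft_torque"],o["finger_gap"]*88,o["tau"][6],o["qvel"])
E
```

```text
[ 528.45 -244.76   82.53] 1.1798842598293873 [-0.09 -0.82  5.68] [-0.28 -0.05  0.11] 29.81689772804198 -0.22134185303002596 [ 0.    0.   -0.01 -0.    0.    0.    0.01]
```

Request:
jog_arm(series=[[0, 0, 0, 0, 0, 0.07, 0.9], [0, 0, 0, 0, 0, 0.14, 0.9], [0, 0, 0, 0, 0, 0.2, 0.9], [0, 0, 0, 0, 0, 0.2, 0.9], [0, 0, 0, 0, 0, 0.2, 0.9]])

```text
time: 50.48
ee_pos: [528.4, -244.7, 82.5]
tool_rot: [2.77, 1.478, 0.001]
wrist_force: [0.2, -0.8, 7.1]
finger_gap: 0.335
grip_force: 45.0
```

```bash
python3 - <<'E'
from h import *
o=manip.observe();print(o["ee_pos"],yaw(),o["wrist_force"],o["ft_torque"],o["finger_gap"]*88,o["tau"][6],o["qvel"])
E
```

```text
[ 528.36 -244.75   82.55] 0.9799024335080604 [ 0.23 -0.79  7.1 ] [-0.3   0.03  0.04] 29.472611919701116 -0.1993055921047926 [ 0.    0.   -0.   -0.    0.    0.    0.01]
```

Request:
jog_arm(series=[[0, 0, -10, 0, 0, 0, 0.9], [0, 0, -30, 0, 0, 0, 0.9], [0, 0, -50, 0, 0, 0, 0.9], [0, 0, -67, 0, 0, 0, 0.9], [-40, 0, -67, 0, 0, 0, 0.9], [-80, 0, -67, 0, 0, 0, 0.9], [-90, 0, -67, 0, 0, 0, 0.9], [-90, 0, -67, 0, 0, 0, 0.9]])

```text
time: 51.15
ee_pos: [473.2, -323.2, 148.0]
tool_rot: [-2.777, -1.467, 0.007]
wrist_force: [-0.8, -1.1, -2.0]
finger_gap: 0.337
grip_force: 44.7
```

Request:
jog_arm(series=[[0, 0, 0, 0, 0, 0, 0.9], [0, 0, 0, 0, 0, 0, 0.9], [0, 0, 0, 0, 0, 0, 0.9]])

```text
time: 51.4
ee_pos: [478.1, -317.2, 148.6]
tool_rot: [-2.771, -1.478, -0.001]
wrist_force: [0.5, 0.6, -1.9]
finger_gap: 0.337
grip_force: 44.7
```

```bash
cat >> h.py <<'E'
def sock(c,C=(528.2,-244.2)):
    N=81; g=np.linspace(-20,20,N); X,Y=np.meshgrid(g,g)
    uv=c.pix(np.c_[X.ravel()+C[0],Y.ravel()+C[1],np.full(X.size,30)]).astype(np.float32)
    I=cv2.remap(c.hsv,uv[:,0].reshape(N,N),uv[:,1].reshape(N,N),cv2.INTER_NEAREST); V=I[:,:,2].astype(int);S=I[:,:,1]
    R_=((I[:,:,0]<10)|(I[:,:,0]>170))&(S>100)&(V>50)
    if R_.any(): p=np.c_[X[R_],Y[R_]].mean(0); print("mark",p,np.degrees(np.arctan2(p[1],p[0])),R_.sum())
    print("steel V median",np.median(V[(np.hypot(X,Y)>12)&(np.hypot(X,Y)<16)]))
    for T in (90,105,118):
        m=((V<T)&(np.hypot(X,Y)<13)).astype(np.uint8); m=cv2.morphologyEx(m,cv2.MORPH_CLOSE,np.ones((7,7)))
        n,l,st,ce=cv2.connectedComponentsWithStats(m); k=l[N//2,N//2]
        if k==0: continue
        q=np.argwhere(l==k)[:,::-1]*.5-20; cc=q.mean(0); q=q-cc; th=np.arctan2(q[:,1],q[:,0]);r=np.hypot(*q.T); h=np.sum(r**6*np.exp(6j*th))
        print(T,"hole",cc,len(q)*.25,"flat dir mod60",(np.degrees(np.angle(h))/6+30)%60,abs(h)/np.sum(r**6))
    q=np.argwhere(cv2.morphologyEx(c.mask((105,100,30),(128,255,255)),cv2.MORPH_OPEN,np.ones((3,3)))[:240])[:,::-1]
    print("house",cv2.minAreaRect(c.on(q,34)[:,:2].astype(np.float32)))
    cv2.imwrite("pics/sockrect.png",I)
E
python3 - <<'E'
from h import *
o=manip.observe();print(o["ee_pos"],yaw(),o["finger_gap"]*88); c=Cam("wrist");np.save("w15.npy",c.im);np.savez("w15c.npz",eye=c.eye,R=c.R)
sock(c)
E
```

```text
[ 478.07 -317.19  148.59] 0.980199442676848 29.632270223960422
mark [ -0.77 -12.34] -93.57947714168353 46
steel V median 167.0
105 hole [ 0.13 -0.22] 285.5 flat dir mod60 27.690850081076437 0.2136512362773831
118 hole [ 0.04 -0.16] 292.75 flat dir mod60 27.285841430140838 0.23524311453595648
house ((528.2726440429688, -244.17276000976562), (63.6448974609375, 63.58362579345703), 86.47627258300781)
```

The screw's red mark is at −93.6°, exactly the home angle of 7.85 rad, and the bar has moved about 8.5 mm. The clamp is home, so the key goes back to the stand.

```bash
python3 - <<'E'
from h import *
print(move([416.6,-395,148],1.0))
c=Cam("wrist"); t=manip.observe()["ee_pos"]; y=yaw(); tx=np.array([np.cos(y),np.sin(y)])
print([(h,c.pix([[*(t[:2]+15*tx),t[2]+h]])[0][1]) for h in (15,18,21)])
print("".join("O" if h[2]>120 else "o" if h[1]>100 else "." for h in c.hsv[240:285,251]), c.hsv[245:275:4,251,2])
E
```

```text
(array([-98.81,  -7.83,   0.57]), array([-0.  , -0.  , -0.02]))
[(15, np.float64(249.8022059750528)), (18, np.float64(253.04405582725195)), (21, np.float64(256.43244614316694))]
ooooooooooOOOOOOOOOOOOOOOOOOOOOOOOOOOOOo..... [117 100 185 140 141 139 172 186]
```

Request:
jog_arm(series=[[-40, -3, 0, 0, 0, -0.02, 0.9], [-80, -6, 0, 0, 0, -0.02, 0.9], [-99, -8, 0, 0, 0, -0.02, 0.9], [-99, -8, 0, 0, 0, -0.02, 0.9], [-99, -8, 0, 0, 0, -0.02, 0.9], [-99, -8, 0, 0, 0, -0.02, 0.9], [-99, -8, 0, 0, 0, -0.02, 0.9]])

```text
time: 52.08
ee_pos: [416.8, -394.7, 148.8]
tool_rot: [-2.756, -1.506, -0.002]
wrist_force: [0.6, 0.9, -2.0]
finger_gap: 0.336
grip_force: 44.7
```

```bash
python3 - <<'E'
from h import *
o=manip.observe();print(o["ee_pos"],yaw(),move([416.6,-395,82],1.0))
E
```

```text
[ 416.81 -394.75  148.84] 1.000312216042028 (array([-0.4 , -0.05, 66.84]), array([ 0., -0.,  0.]))
```

Request:
jog_arm(series=[[0, 0, 15, 0, 0, 0, 0.9], [0, 0, 28, 0, 0, 0, 0.9], [0, 0, 36, 0, 0, 0, 0.9], [0, 0, 45, 0, 0, 0, 0.9], [0, 0, 54, 0, 0, 0, 0.9], [0, 0, 62, 0, 0, 0, 0.9], [0, 0, 64, 0, 0, 0, 0.9], [0, 0, 64, 0, 0, 0, 0.9]])

```text
time: 52.75
ee_pos: [415.0, -396.1, 84.0]
tool_rot: [-2.758, -1.502, 0.001]
wrist_force: [-0.1, -0.4, -2.6]
finger_gap: 0.335
grip_force: 44.7
```

```bash
python3 - <<'E'
from h import *
o=manip.observe();print(o["ee_pos"],o["wrist_force"],o["ft_torque"],o["finger_gap"]*88)
E
```

```text
[ 415.04 -396.13   84.02] [-0.08 -0.37 -2.57] [-0.01 -0.04 -0.04] 29.49967309653765
```

Free of the stand walls. I'll lower it to contact, release, and retreat upward.

Request:
jog_arm(series=[[0.8, 0, 1, 0, 0, 0, 0.9], [0.8, 0, 2, 0, 0, 0, 0.9], [0.8, 0, 3.5, 0, 0, 0, 0.9], [0.8, 0, 3.5, 0, 0, 0, 0.9], [0.8, 0, 3.5, 0, 0, 0, 0.9]])

```text
time: 53.17
ee_pos: [415.9, -395.9, 81.5]
tool_rot: [2.759, 1.502, 0.0]
wrist_force: [0.7, -0.2, -2.7]
finger_gap: 0.337
grip_force: 44.7
```

Request:
jog_arm(series=[[0, 0, 0, 0, 0, 0, 0.6], [0, 0, 0, 0, 0, 0, 0.5], [0, 0, 0, 0, 0, 0, 0.35], [0, 0, 0, 0, 0, 0, 0.35], [0, 0, 0, 0, 0, 0, 0.35], [0, 0, -20, 0, 0, 0, 0.35], [0, 0, -50, 0, 0, 0, 0.35], [0, 0, -90, 0, 0, 0, 0.35]])

```text
time: 53.83
ee_pos: [414.3, -394.5, 170.2]
tool_rot: [-2.755, -1.5, 0.002]
wrist_force: [0.2, 0.3, 0.1]
finger_gap: 0.65
grip_force: 0.0
```

Request:
jog_arm(series=[[-60, 0, -40, 0, 0, 0, 0.35], [-90, 0, -60, 0, 0, 0, 0.35], [-90, 0, -60, 0, 0, 0, 0.35], [-90, 0, -60, 0, 0, 0, 0.35], [-90, 0, -60, 0, 0, 0, 0.35], [-90, 0, -60, 0, 0, 0, 0.35], [-90, 0, -60, 0, 0, 0, 0.35]])

```text
time: 54.42
ee_pos: [367.7, -469.5, 230.3]
tool_rot: [-2.755, -1.505, -0.001]
wrist_force: [1.3, -0.3, 0.3]
finger_gap: 0.651
grip_force: 0.0
```

```bash
python3 - <<'E'
from h import *
o=manip.observe();c=Cam("wrist");print(o["ee_pos"],yaw(),o["time"])
p=c.pix([[416,-395,98]])[0].astype(int);print(p)
m=c.mask((8,130,120),(22,255,255),(p[0]-45,max(0,p[1]-45),p[0]+45,p[1]+45)); n,l,st,_=cv2.connectedComponentsWithStats(m);k=1+np.argmax(st[1:,4]);q=np.argwhere(l==k)[:,::-1]
for z in (94,98,102): print(st[k],cv2.minAreaRect(c.on(q,z)[:,:2].astype(np.float32)))
# tray
u=np.array([np.cos(-.063),np.sin(-.063)]);v=np.array([-u[1],u[0]]);W=np.array([536.4,-114.4])
m=c.mask((14,90,60),(30,255,255)); m[240:]=0; n,l,st,_=cv2.connectedComponentsWithStats(m)
for k in range(1,n):
    if st[k,4]>100: e=c.on(np.argwhere(l==k)[:,::-1],11)[:,:2]-W; print(st[k],"x",np.percentile(e@u,[1,99]),"y",np.percentile(e@v,[1,99]))
for nm in ("scene","side"): cv2.imwrite(f"pics/{nm}_end.png",Cam(nm).im)
a=cv2.imread("pics/scene_end.png");b=cv2.imread("pics/scene0.png"); d=(cv2.absdiff(a,b).max(2)>40).astype(np.uint8); 
print([ (s[0].round(),s[1]) for s in blobs(d,25)[0]])
E
```

```text
[ 367.71 -469.52  230.32] 0.9998922453701656 54.4167
[252  91]
[ 236   76   35   34 1176] ((416.28717041015625, -395.2831115722656), (29.425790786743164, 29.63115882873535), 57.37925338745117)
[ 236   76   35   34 1176] ((416.11566162109375, -395.5253601074219), (28.977598190307617, 29.17984962463379), 57.379234313964844)
[ 236   76   35   34 1176] ((415.94415283203125, -395.7675476074219), (28.529415130615234, 28.728525161743164), 57.3792724609375)
[238  77  31  31 959] x [-119.57  -77.94] y [-303.19 -261.15]
[(array([23., 72.]), array([   0,    0,   72,  163, 5201], dtype=int32)), (array([75., 95.]), array([  40,    0,   81,  212, 6778], dtype=int32)), (array([143.,  11.]), array([135,   0,  17,  25, 112], dtype=int32)), (array([173.,   5.]), array([169,   0,  10,  12,  43], dtype=int32)), (array([191.,  26.]), array([185,  18,  13,  19,  36], dtype=int32)), (array([160.,  40.]), array([155,  32,  12,  18,  42], dtype=int32)), (array([ 56., 170.]), array([ 42, 158,  35,  31, 470], dtype=int32)), (array([267., 185.]), array([251, 175,  33,  21, 336], dtype=int32)), (array([332., 196.]), array([321, 185,  22,  22, 248], dtype=int32)), (array([ 93., 199.]), array([ 91, 195,   7,  10,  43], dtype=int32)), (array([216., 213.]), array([189, 197,  55,  33, 742], dtype=int32)), (array([292., 209.]), array([278, 197,  27,  26, 338], dtype=int32)), (array([190., 219.]), array([186, 210,   9,  20,  52], dtype=int32))]
```

```bash
python3 - <<'E'
from h import *
print(move([490,-190,240],1.3))
E
```

```text
(array([301.8 , -48.56,  -9.1 ]), array([-0. , -0. , -0.3]))
```

Request:
jog_arm(series=[[302, -48, -10, 0, 0, -0.3, 0.35], [302, -48, -10, 0, 0, -0.3, 0.35], [302, -48, -10, 0, 0, -0.3, 0.35], [302, -48, -10, 0, 0, -0.3, 0.35], [302, -48, -10, 0, 0, -0.3, 0.35], [302, -48, -10, 0, 0, -0.3, 0.35], [302, -48, -10, 0, 0, -0.3, 0.35], [302, -48, -10, 0, 0, -0.3, 0.35]])

```text
time: 55.23
ee_pos: [493.0, -184.1, 241.7]
tool_rot: [-2.494, -1.908, -0.005]
wrist_force: [0.1, 0.3, 0.1]
finger_gap: 0.648
grip_force: 0.0
```

Request:
jog_arm(series=[[0, 0, 0, 0, 0, 0, 0.35], [0, 0, 0, 0, 0, 0, 0.35], [0, 0, 0, 0, 0, 0, 0.35], [0, 0, 0, 0, 0, 0, 0.35]])

```text
time: 55.57
ee_pos: [489.7, -193.4, 240.9]
tool_rot: [-2.506, -1.894, 0.002]
wrist_force: [-0.8, 0.0, -0.6]
finger_gap: 0.649
grip_force: 0.0
```

```bash
python3 - <<'E'
from h import *
c=Cam("wrist");print(manip.observe()["ee_pos"]); sock(c)
N=161; u=np.array([np.cos(-.063),np.sin(-.063)]);v=np.array([-u[1],u[0]]);W=np.array([536.4,-114.4])
gx=np.arange(-66,67,4.);gy=np.arange(90,-100,-4.)
for y in gy:
    P=np.array([[*(W+x*u+y*v),11] for x in gx]); uv=c.pix(P).round().astype(int)
    print("%4d "%y+"".join("G" if 14<=h[0]<=30 and h[1]>90 else "R" if (h[0]<4 or h[0]>172) and h[1]>110 else "b" if h[0]<14 and h[1]>80 else "." if h[2]<125 else "w" for h in c.hsv[uv[:,1].clip(0,383),uv[:,0].clip(0,511)]))
E
```

```text
[ 489.74 -193.29  240.99]
mark [ -0.59 -12.2 ] -92.78339916112358 43
steel V median 145.0
90 hole [-0.01  0.09] 296.0 flat dir mod60 32.88369166725248 0.11014902559910121
105 hole [-0.99 -0.84] 347.25 flat dir mod60 38.785987540057526 0.09735823952749446
118 hole [-0.91 -1.01] 358.0 flat dir mod60 40.12732149506989 0.05947153936051367
house ((528.2276611328125, -243.4044952392578), (63.705047607421875, 62.85353088378906), 86.70362091064453)
  90 wwwwwwwwwwwwwwb.w..w.wwwwwwwwwwwww
  86 wwwwwwwwwwwwww...b...bwwwwwwwwwwww
  82 w.w...wG.......b.bbwwb..G.G.G.G.ww
  78 w.GGGGGGGGGGGG.b.b...GGGGGGGGGG..w
  74 wwGGGGGGGGGGGG.....bb.GGGGGGGGG..w
  70 w.GGGGGGGGGGG...b.G.b.GGGGGGGGG.ww
  66 w.GGGGGGGGGGGGb.b.Gb.GGGGGGGGGGGww
  62 wwGGGGGGGGGGGGb.bbbbbGGGGGGGGGG..w
  58 wwGGGGGGGGGGGGb.GbbG..GGGGGGGGG..w
  54 w.GGGGGGGGGGGGGGGGGGbGGGGGGGGGG..w
  50 w.GGGGGGGGGGG.GG..GGGGGGGGGGGGGw.w
  46 wwGGGGGGGGGGGGGGGGGGGGGGGGGGGGG..w
  42 w.GGGGGGGGG...GGGGG.G............w
  38 w.GGGGGGGGG...GGGGGGGGG.........ww
  34 wwGGGGGGGGGG..GGGGGGGGG..........w
  30 wwGGGGGGGGGw..GGGGGGGGG..........w
  26 w.GGGGGGGG
[... 564 characters left out ...]
GGGGGGGG...........w
 -34 w.............G.GGGGGG...........w
 -38 w.GGGGGGGGGGGGGGGGGGGGGGGGGGGGG..w
 -42 wwGGGGGGGGGGG........GGGGGGGGGGwww
 -46 w.GGGGGGGGGGGGbbbbbbbbGGGGGGGGG..w
 -50 w.GGGGGGGGGGG.bbbbbbbbGGGGGGGGG.ww
 -54 w.GGGGGGGGGGG.bbbbbbbbGGGGGGGGG..w
 -58 wwGGGGGGGGGGGGbbbbbbbbGGGGGGGGG..w
 -62 w.GGGGGGGGGGG.bbbbbbbbGGGGGGGGGG.w
 -66 w.GGGGGGGGGGG.bbbbbbbbGGGGGGGGG..w
 -70 wwGGGGGGGGGGGGbbbbbbbbGGGGGGGGGG.w
 -74 wwRRbRRbRRbRRbbbbbbbbbbRRRRRRRRR.w
 -78 wwRRRRRRRRRRRRRRRRRRRRRRRRRRRRRRRw
 -82 wbRRRRRRRRRRRRRRRRRRRRRRRRRRRRRR.w
 -86 ww...............................w
 -90 ww...............................w
 -94 w................................w
 -98 wwwww..ww................ww.wwww.w
```

Shortbar has shifted sideways inside the well, which looks like the announced knock. I'll check whether it is still flat and when it moved.

```bash
cat >> h.py <<'E'
def short(c,z=11):
    u=np.array([np.cos(-.063),np.sin(-.063)]);v=np.array([-u[1],u[0]]);W=np.array([536.4,-114.4])
    gx=np.arange(-62,63,.5);gy=np.arange(84,-84,-.5);X,Y=np.meshgrid(gx,gy)
    P=np.c_[W+X.reshape(-1,1)*u+Y.reshape(-1,1)*v,np.full(X.size,z)]; uv=c.pix(P).astype(np.float32)
    I=cv2.remap(c.hsv,uv[:,0].reshape(X.shape),uv[:,1].reshape(X.shape),cv2.INTER_LINEAR)
    m=cv2.inRange(I,np.array([14,90,60]),np.array([30,255,255])); m=cv2.morphologyEx(m,cv2.MORPH_OPEN,np.ones((3,3)))
    for nm,k in (("gold",m),):
        n,l,st,_=cv2.connectedComponentsWithStats(k)
        for i in range(1,n):
            if st[i,4]>400:
                q=np.argwhere(l==i); E=np.c_[gx[q[:,1]],gy[q[:,0]]]; print(nm,st[i,4]/4,"min",E.min(0),"max",E.max(0),cv2.minAreaRect(E.astype(np.float32)))
    r=cv2.inRange(I,np.array([172,120,60]),np.array([180,255,255]))|cv2.inRange(I,np.array([0,190,60]),np.array([4,255,255]))
    q=np.argwhere(r); E=np.c_[gx[q[:,1]],gy[q[:,0]]]; E=E[E[:,1]>-60]; print("red cake region",E.min(0),E.max(0),np.median(E,0))
E
python3 - <<'E'
from h import *
c=Cam("wrist"); print("now",manip.observe()["time"]); np.save("w16.npy",c.im);np.savez("w16c.npz",eye=c.eye,R=c.R); short(c)
for a in ("w13","w14","w15"):
    z=np.load(a+"c.npz"); c.eye=z["eye"];c.R=z["R"]; c.im=np.load(a+".npy"); c.hsv=cv2.cvtColor(c.im,cv2.COLOR_BGR2HSV); print(a)
    try: short(c)
    except Exception as e: print(e)
E
```

```text
now 55.6667
gold 10138.75 min [-59. -73.] max [57.5 81.5] ((-0.75, 4.25), (154.5, 116.5), 90.0)
red cake region [ 0.  -9.5] [23.5 21.5] [21.  -3.5]
w13
gold 3176.0 min [-59.  -78.5] max [ 57.5 -39.5] ((-0.75, -59.0), (39.0, 116.5), 90.0)
zero-size array to reduction operation minimum which has no identity
w14
gold 9156.75 min [-59.5 -72.5] max [57.5 81. ] ((-1.0000076293945312, 4.249992370605469), (116.99998474121094, 153.49996948242188), -0.0)
red cake region [-11.  13.] [21.  43.5] [-1.5 31. ]
w15
gold 238.0 min [-59.   1.] max [-37.  20.] ((-52.0941162109375, 5.7235307693481445), (14.208944320678711, 29.068681716918945), 49.398704528808594)
gold 2580.25 min [-59. -72.] max [ 57.5 -36.5] ((-0.75, -54.25), (35.5, 116.5), 90.0)
zero-size array to reduction operation minimum which has no identity
```

```bash
python3 - <<'E'
from h import *
c=Cam("wrist"); z=np.load("w16c.npz"); c.eye=z["eye"];c.R=z["R"]; c.im=np.load("w16.npy"); c.hsv=cv2.cvtColor(c.im,cv2.COLOR_BGR2HSV)
u=np.array([np.cos(-.063),np.sin(-.063)]);v=np.array([-u[1],u[0]]);W=np.array([536.4,-114.4])
print("eye in well axes",(c.eye[:2]-W)@u,(c.eye[:2]-W)@v,c.eye[2])
gx=np.arange(-25,45,.5)
L=[]
for y in np.arange(44,-40,-3.):
    uv=c.pix(np.array([[*(W+x*u+y*v),11] for x in gx])).astype(np.float32)
    h=cv2.remap(c.hsv,uv[:,:1],uv[:,1:],cv2.INTER_LINEAR)[:,0]
    g=(h[:,0]>=14)&(h[:,0]<=30)&(h[:,1]>90); i=np.where(g)[0]; i=i[gx[i]>-19]
    if len(i): L.append((y,gx[i[0]],gx[i[-1]])); print(y,gx[i[0]],gx[i[-1]],len(i)/2)
# dark seams with neighbours: V profile along y at x in the short's columns
for x in (-10,-4,4,12,18):
    ys=np.arange(52,-48,-.5); uv=c.pix(np.array([[*(W+x*u+y*v),11] for y in ys])).astype(np.float32)
    V=cv2.remap(c.hsv[:,:,2],uv[:,:1],uv[:,1:],cv2.INTER_LINEAR)[:,0]
    a=ys>34;b=ys<-28; print(x,"top seam",ys[a][np.argmin(V[a])],V[a].min(),"bottom",ys[b][np.argmin(V[b])],V[b].min())
E
```

```text
eye in well axes -27.159354119722572 -13.573429426938626 367.1536559225093
44.0 -18.5 44.5 48.5
41.0 -11.5 22.0 33.0
38.0 -12.0 24.5 37.0
35.0 -12.5 24.5 37.5
32.0 -13.0 24.0 37.5
29.0 -13.0 24.0 37.5
26.0 -13.0 24.0 37.5
23.0 -13.0 23.0 25.5
20.0 -13.5 25.5 8.5
17.0 -13.5 25.0 6.0
14.0 -14.5 -8.5 6.5
11.0 -14.5 3.5 6.5
8.0 -14.5 1.5 6.0
5.0 -15.0 23.5 7.0
2.0 -15.0 -10.0 5.5
-1.0 -15.5 23.5 7.0
-4.0 -15.5 -10.0 6.0
-7.0 -16.0 -11.0 5.5
-10.0 -16.0 20.0 22.5
-13.0 -16.5 20.5 37.5
-16.0 -16.5 20.0 37.0
-19.0 -17.0 20.0 37.5
-22.0 -17.5 20.0 38.0
-25.0 -17.5 19.5 37.5
-28.0 -17.5 19.0 37.0
-31.0 -18.0 19.0 37.5
-34.0 -7.5 19.0 25.0
-37.0 -18.5 44.5 63.5
-10 top seam 50.5 51 bottom -34.5 67
-4 top seam 50.5 51 bottom -44.5 90
4 top seam 50.5 50 bottom -43.5 92
12 top seam 50.0 30 bottom -44.0 97
18 top seam 43.0 55 bottom -45.0 105
```

Shortbar still shows its full 37 × 77 mm outline at board height, with all of longbar and bigL visible beside it. It lies flat between them, skewed about 5° by the knock. The clamp is home, the key is in its stand and the arm is clear.

```bash
python3 -c "
from workcell import manip
print(manip.finish_job())"
```

```text
the job is handed in; nothing more can be done
None
```

I handed the job in: all three boards present (no smallL) lie flat in the well, the clamp is home, and the key is upright in its stand. The short bar was knocked sideways during the run and now sits about 5° skewed between the other two.

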